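# Seat a driver board in a printer's control rack

## Robot

A 6-joint arm with a two-finger parallel gripper is mounted at the origin on the work surface. World frame = base frame: x ahead of the robot, y to its left, z up, the work surface at z = 0. Lengths are in m, angles in rad, forces in N, time in s.
With the tool pointing down it reaches from about 0.275 to 0.725 m from the base axis. Payload 15.9 kg.
Tool frame: the origin (TCP) lies between the finger pads; the fingertips stand 19 mm ahead of it and the grasp point (between the pads) is the TCP; z points along the fingers, y is the direction in which the jaws open and shut (so a half turn about z gives the same grasp; the last joint's range is limited). The gripper opens to 85 mm and grips with 20 to 120 N. Pads are 22 mm wide; open, the fingers measure 114 mm over their backs; the gripper's body (76 mm by 85 mm) begins 54 mm behind the grasp point. The pads swing forward as they close: fully open they stand 13 mm farther back than shut.
Start: joints at [-1.148, 0.213, -0.034, 1.323, 0, 1.571], TCP at [0.205, -0.456, 0.25] pointing down, gripper open.
Joint ranges: [-2.98, 2.98], [-0.74, 1.72], [-1.14, 1.35], [-2.1, 2.04], [-1.57, 1.44], [-3.14, 3.14]. Speed limits (rad/s): [1.89, 1.89, 2.39, 2.57, 3.14, 3.14].

## Interface

Orientations are given as a unit quaternion [x, y, z, w].
In Python, from bench import robot gives the robot as it stands.
- The arm moves only by the tool arm_command, never from a script. Its argument "targets" is a list of rows, each a list of 5 numbers: the shift along the tool's x, y, z in units of 40 mm (1.0 is 40 mm), then the turn about the tool's z in units of 5 degrees (1.0 is 5 degrees), then the opening, from 0 (shut) to 1 (fully open). A call has exactly 10 rows; each row is the pose to reach, as a shift and turn from the pose commanded when the call began, along the tool's axes at that moment; what a row does not reach only later rows make up. A row lasts 1/8 s, in which the tool goes at most 62.5 mm and 10.7 degrees, less where a joint would pass 70% of its speed; a pose out of reach is approached as far as the arm can. A call with a gripper value outside its range is refused whole. The fingers move at their own pace and stop on an object; "force" is the grip in N (left out, the last holds). Time passes only in rows, so rows that repeat a pose let the fingers close, or fill a call up. It gives the time, the measured TCP pose, the force and the opening at its end, in the units of the state.
- robot.read_state(): the state, without advancing time (a new reading comes with each control period).
- robot.capture(name): name is "scene" or "top" or "wrist"; returns the picture (384x512x3 uint8, red, green, blue); there is no depth.
- robot.calibration(name): a dict with "fx", "fy", "cx", "cy" (pixels), "view" (4x4, takes a point from world to camera coordinates). Camera axes: x right, y down, z forward; pixel columns grow to the right and rows downward; lengths in m; the calibration is good to about 2 mm. A picture is of the moment at which its call begins: read the wrist's pose just before it. calibration takes no time and is no camera call; for the wrist camera it gives the pose at the moment of the call.
- robot.close_job(): hands the job in, once; it reports no verdict.
The state is a dict: "clock": time; "joints": joint angles; "joint_velocities": joint speeds; "joint_efforts": joint torques, N m; "tcp_pos": TCP position; "eef_rot": TCP orientation; "wrist_force": force on the tool from outside, world axes, zero at the start; "wrist_torque": the same for the moment, N m; "gripper_width": finger opening in m.
Only numpy, scipy, OpenCV 4.12 (cv2) and the standard library are available. Lean on these libraries where they do the work, as an engineer would, in place of code of your own. Each camera call takes 0.05 s, during which the arm holds its last target.

## Task

Take the driver board out of its wooden stand and slide it gently down the two card guides of the control rack until it rests on the connectors, without pressing it in by hand. Then swing the rack's two levers inward until each comes up against its stop, so that they press the board fully home; do not force the levers or the rack, let go, and leave the spool, jar and screwdriver where they are.

Things in the scene. Friction and masses are not known exactly. Their poses are not given: they have to be found in the camera images.
- rack: Control rack, fixed: dark steel base 90 x 190 x 12 mm, two upright black guide posts and, outside them, aluminium lever brackets 114 mm high (y 67 to 89 mm). Origin: centre of its underside; z up, y along the board's width, x across its thickness. The board goes straight down between the posts, centred over the origin, in the y-z plane, to z = 20 mm for its lower edge when fully home.
- guide_mouth (a point): Point midway between the tops of the two guides, 72 mm above the rack's underside; axes as the rack's. Channels, one in each post, run from here down to z = 12 mm: 7 mm wide (x), end walls at y = 52 mm either side. Above it the mouths flare over 9 mm to about 18 mm wide and 5 mm more room at each end. Pressing the board on the rack beyond 25 N with the levers open is forcing.
- connectors (a point): Point midway between the two grey connectors on which the board's lower edge comes to rest, 26 mm above the rack's underside. Each reaches y = 38 to 50 mm either side. Their tops stand unevenly 24 to 26 mm above the underside (not measured). Each yields downward only under about 20 N, and then stays down.
- board: Driver board, loose, 0.15 to 0.3 kg, upright in the stand's slot: dark green, 4 mm thick (x), 100 mm wide (y); aluminium rail across the top, 8 x 112 mm, z = 70 to 78 mm; black handle block on it 12 mm thick (x), 44 mm wide, z = 77 to 107 mm. Chips on the -x face stand out 6 mm, z 36 to 60 mm (no contact). Origin: middle of its lower edge, z up. Fits either way round.
- board_grip (a point): Middle of the board's black handle block, 97 mm above the board's lower edge, 10 mm below the handle's top; grip the 12 mm thickness (the board's x).
- stand: Fixed plywood stand, 80 x 130 mm, 38 mm high, origin at the centre of its underside. A slot 6 mm wide, along its y, 30 mm deep, floor at z = 8 mm, holds the board. Stand and rack are each turned at most 0.28 rad from the world's axes.
- lever_l (a joint): Angle of the left (rack +y) lever, rad. Start 0 to 0.1: open, handle leaning outward (45 degrees from upright at 0). Grows as the handle swings up and inward to its stop at 1.222, where it leans inward 25 degrees. Stays where left (1 to 2 N moves it). Over the last 0.1 to 0.25 rad its nose presses that end of the board home: about 9 to 14 N on the outer part of the handle. Over 25 N on lever or rack is forcing.
- lever_r (a joint): The same for the right (rack -y) lever, mirrored. A closed lever can creep back a little when it is let go or when the other is pushed; it can be pushed home again. Home means above about 1.17.
- lever_l_pivot (a point): Left lever's pivot axis (along rack x), at rack x = 0, y = +78 mm, z = 102 mm. The handle, a grey bar, runs straight from it: 95 mm long, 16 mm wide (rack x), 8 mm thick. A steel nose 31 mm long, 8 mm thick, points to the board side and comes down on the end of the rail as the lever closes.
- lever_r_pivot (a point): The same for the right lever, at rack y = -78 mm.
- lever_l_tip (a point): Middle of the free end of the left lever's handle, 95 mm from its pivot.
- lever_r_tip (a point): Middle of the free end of the right lever's handle, 95 mm from its pivot.
- spool: Bystander: small filament spool lying flat, 90 mm across, 34 mm high, origin under its centre.
- jar: Bystander: small white jar 48 mm across, 55 mm high, origin under its centre.
- screwdriver: Bystander: screwdriver 170 mm long lying along its x.
Not all that is in view belongs to the job. Leave any orange or pink look-alike of the board alone.

How it is judged:
By the outcome, as a careful person would: the job done as asked, in the order asked, and still so for the second after the job is handed in, with the robot touching nothing.
It also fails if it takes over 72 s, if anything falls off the work surface, if the arm or the gripper's body presses on something with over 40 N, if the wrist force passes 120 N, or if a joint passes its speed limit or range.

## Working session

There is one attempt and no reset: what is moved stays moved. The work goes in short steps, Python scripts to look and compute and a tool call to move; the robot and the scene stay as the last step left them, time stands still between calls to the robot, and variables do not carry over. Pictures are saved under pics/ and viewed, and the job is handed in when it is done.

Besides the shell and the picture viewer there is one more tool, called as name(argument=value, ...) on one line, values as JSON. arm_command: Moves the arm, as the interface text tells. Its arguments: {"type":"object","properties":{"targets":{"type":"array"},"force":{"type":"number"}},"required":["targets"]}

```bash
ls; mkdir -p pics; python3 - <<'E'
from bench import robot
import cv2
for n in ["scene","top","wrist"]:
    c=robot.calibration(n); im=robot.capture(n)
    cv2.imwrite(f"pics/{n}0.png",cv2.resize(im[:,:,::-1],(800,600),interpolation=cv2.INTER_CUBIC))
    print(n,c)
print(robot.read_state())
E
```

```text
pics
scene {'fx': 435.8413178421932, 'fy': 435.8413178421932, 'cx': 249.9431965908037, 'cy': 187.251600883117, 'view': array([[ 8.81996267e-01,  4.71256054e-01,  5.63455637e-04,
        -4.78587153e-01],
       [ 3.94268000e-01, -7.37250509e-01, -5.48647821e-01,
        -1.49584400e-01],
       [-2.58138199e-01,  4.84127482e-01, -8.36053378e-01,
         1.33848944e+00],
       [ 0.00000000e+00,  0.00000000e+00,  0.00000000e+00,
         1.00000000e+00]])}
top {'fx': 412.0722375865821, 'fy': 412.0722375865821, 'cx': 254.52008577539664, 'cy': 184.2797321828123, 'view': array([[ 0.02333978, -0.99969462, -0.0081189 , -0.01713909],
       [-0.99771844, -0.02277749, -0.06355398,  0.55148439],
       [ 0.06334964,  0.00958371, -0.99794538,  1.18046377],
       [ 0.        ,  0.        ,  0.        ,  1.        ]])}
wrist {'fx': 267.6188247448629, 'fy': 267.6188247448629, 'cx': 256.538900903801, 'cy': 187.96910222213737, 'view': array([[ 0.40836615, -0.91281742, -0.00120023, -0.49902376],
       [-0.88153681, -0.39471276,  0.25902642, -0.0330655 ],
       [-0.23691757, -0.10471958, -0.96586949,  0.3791679 ],
       [ 0.        ,  0.        ,  0.        ,  1.        ]])}
{'clock': 0.15, 'joints': array([-1.14799340e+00,  2.13256157e-01, -3.48714781e-02,  1.32347756e+00,
        1.08940885e-05,  1.57078124e+00]), 'joint_velocities': array([-3.48483800e-04, -4.15651863e-04,  9.68689491e-04,  7.87976670e-04,
        4.49084743e-04, -1.37831404e-05]), 'joint_efforts': array([ 6.41727675e-04, -6.86406469e+01,  4.87249839e+01,  1.30445114e-02,
       -7.37585174e-05,  1.93334824e-05]), 'tcp_pos': array([ 0.20507045, -0.45576635,  0.24994057]), 'eef_rot': array([ 9.77736143e-01,  2.09837726e-01, -7.95337608e-05, -3.96573962e-04]), 'wrist_force': array([-0.16674098,  0.03731755,  0.4307896 ]), 'wrist_torque': array([-0.04235851, -0.02984515, -0.02618004]), 'gripper_width': 0.0855596830380674}
```

View pics/scene0.png

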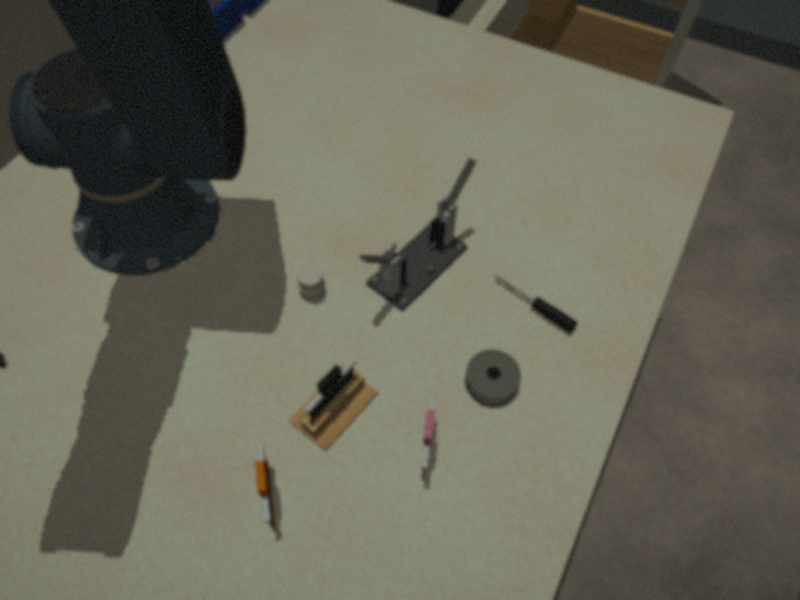

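View pics/top0.png

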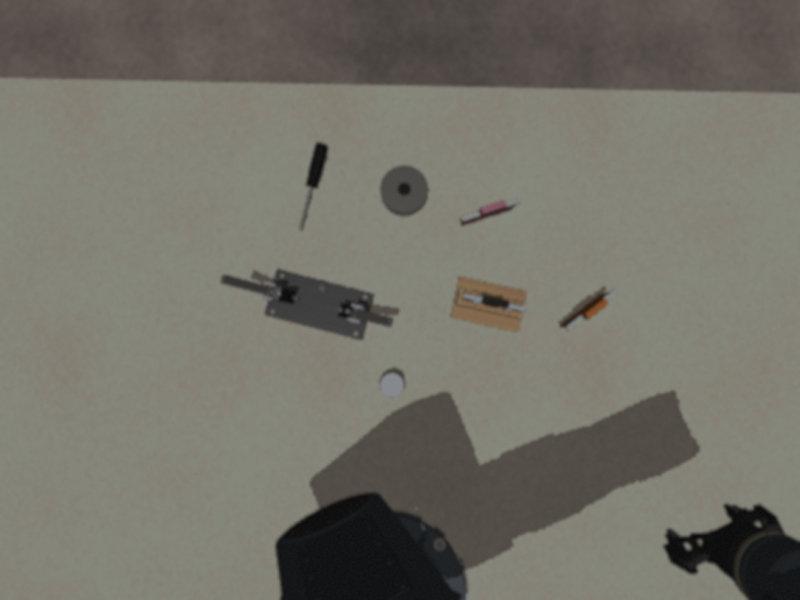

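View pics/wrist0.png

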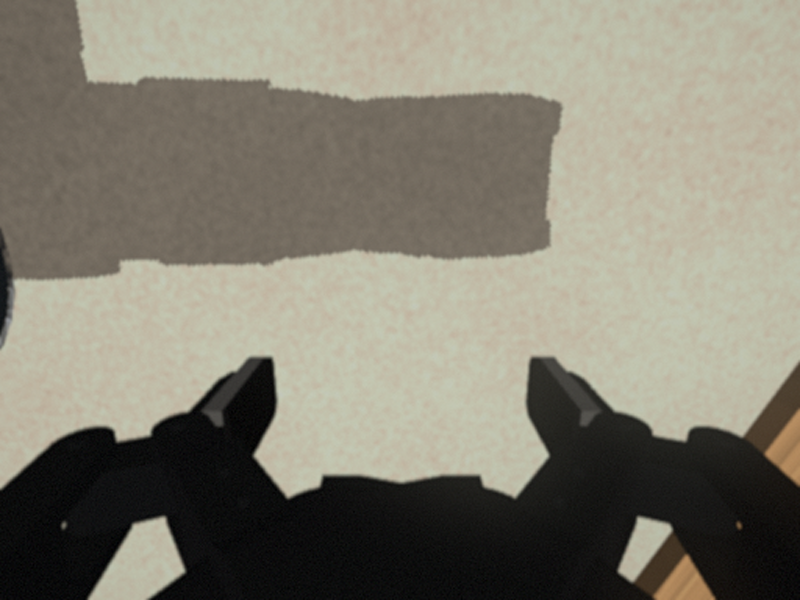

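Candidates for the board in the top picture: the black handle in the plywood stand at (493,299), the pink look-alike at (490,211) and the orange look-alike at (590,305). By the description I take the black one in the stand, and I'll check it in a crop. The rack is at (320,303), the spool at (404,190), the jar at (392,383) and the screwdriver at (313,185).

```bash
python3 - <<'E'
from bench import robot
import cv2,numpy as np
im=robot.capture("top"); np.save("top.npy",im)
a=cv2.resize(im[165:220,280:345,::-1],None,fx=10,fy=10,interpolation=cv2.INTER_CUBIC)
cv2.imwrite("pics/topstand.png",cv2.convertScaleAbs(a,alpha=1.6))
a=cv2.resize(im[160:225,135:260,::-1],None,fx=6.4,fy=6.4,interpolation=cv2.INTER_CUBIC)
cv2.imwrite("pics/toprack.png",cv2.convertScaleAbs(a,alpha=1.6))
im=robot.capture("scene"); np.save("scene.npy",im)
a=cv2.resize(im[95:215,185:310,::-1],None,fx=5,fy=5,interpolation=cv2.INTER_CUBIC)
cv2.imwrite("pics/scenerack.png",cv2.convertScaleAbs(a,alpha=1.6))
E
```

```text
(no output)
```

View pics/topstand.png

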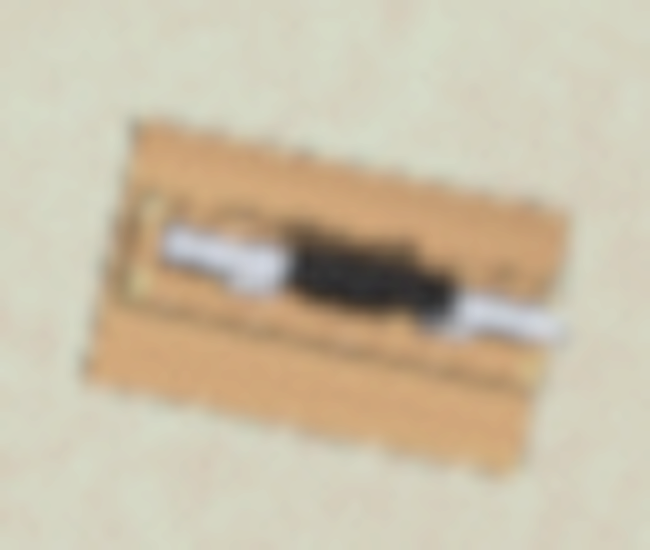

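View pics/toprack.png

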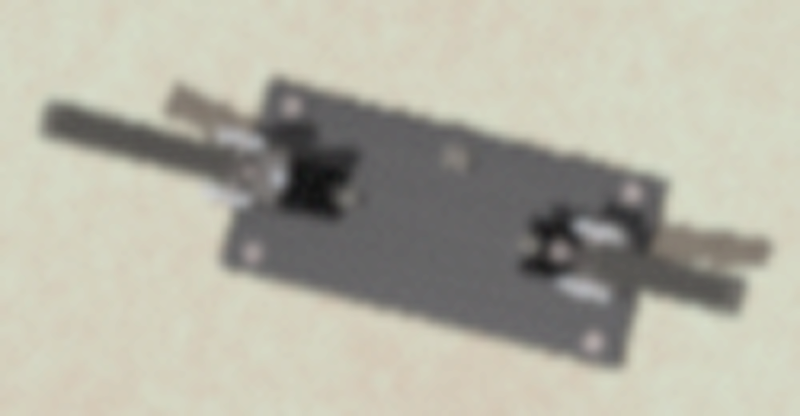

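View pics/scenerack.png

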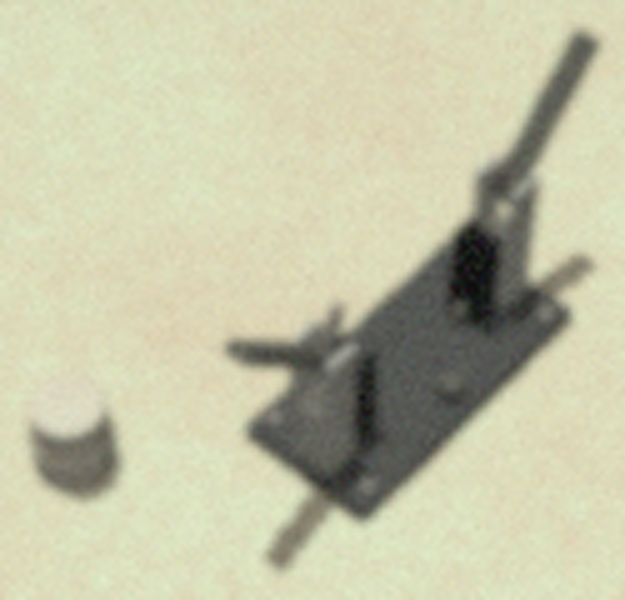

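```bash
cat > h.py <<'E'
import numpy as np
from bench import robot
def ray(n,uv,z,c=None):
    c=c or robot.calibration(n); V=c['view']; R=V[:3,:3]; t=V[:3,3]
    d=R.T@np.array([(uv[0]-c['cx'])/c['fx'],(uv[1]-c['cy'])/c['fy'],1]); o=-R.T@t
    return o+d*(z-o[2])/d[2]
def proj(n,P,c=None):
    c=c or robot.calibration(n); q=c['view'][:3,:3]@np.asarray(P)+c['view'][:3,3]
    return np.array([c['fx']*q[0]/q[2]+c['cx'],c['fy']*q[1]/q[2]+c['cy']])
E
python3 - <<'E'
from h import *
np.set_printoptions(precision=4,suppress=True)
f=lambda p,s,o:(p[0]/s-.5+.5/s+o[0],p[1]/s-.5+.5/s+o[1])
def rect(ps,z,s,o):
    P=np.array([ray("top",f(p,s,o),z) for p in ps])
    e=[P[1]-P[0],P[2]-P[1],P[2]-P[3],P[3]-P[0]]
    print("c",P.mean(0),[np.linalg.norm(v) for v in e],[np.arctan2(v[1],v[0]) for v in e])
for z in (0.004,.02,.038): rect([(135,122),(568,208),(515,472),(88,378)],z,10,(280,165))
rect([(275,80),(665,182),(620,365),(225,265)],.012,6.4,(135,160))
# board: in slot floor 8mm: handle top z=.115, rail top .086
for p,z in [((372,275),.115),((165,245),.086),((565,328),.086)]: print(ray("top",f(p,10,(280,165)),z))
for p,z in [((45,120),.18),((742,295),.17)]: print("tip",ray("top",f(p,6.4,(135,160)),z))
E
```

```text
c [ 0.5278 -0.174   0.004 ] [np.float64(0.12934607931058248), np.float64(0.07903283073511395), np.float64(0.12758524070032476), np.float64(0.07656067465930418)] [np.float64(-1.7451340827612085), np.float64(2.955366402255302), np.float64(-1.7645045931288468), np.float64(2.9782949228128386)]
c [ 0.5272 -0.1719  0.02  ] [np.float64(0.1276342299547184), np.float64(0.07798685932950868), np.float64(0.12589669541719956), np.float64(0.07554742136010403)] [np.float64(-1.745134082761208), np.float64(2.9553664022553017), np.float64(-1.7645045931288463), np.float64(2.978294922812838)]
c [ 0.5264 -0.1695  0.038 ] [np.float64(0.12570839942937123), np.float64(0.07681014149820276), np.float64(0.12399708197368377), np.float64(0.07440751139850384)] [np.float64(-1.7451340827612078), np.float64(2.955366402255302), np.float64(-1.7645045931288468), np.float64(2.978294922812838)]
c [0.5192 0.1416 0.012 ] [np.float64(0.1847865550023604), np.float64(0.08566539010782848), np.float64(0.18596552306163158), np.float64(0.08742335332358799)] [np.float64(-1.8037870424065077), np.float64(2.926381868740972), np.float64(-1.7942647426505405), np.float64(2.9126341377503353)]
[ 0.5286 -0.1715  0.115 ]
[ 0.5369 -0.119   0.086 ]
[ 0.5167 -0.2285  0.086 ]
tip [0.5499 0.2788 0.18  ]
tip [0.4876 0.003  0.17  ]
```

```bash
cat >> h.py <<'E'
from scipy.spatial.transform import Rotation as Ro
def go(P,yaw):
    """tool-y wanted along world angle yaw (mod pi)"""
    s=robot.read_state(); R=Ro.from_quat(s['eef_rot']).as_matrix(); p=s['tcp_pos']
    sh=R.T@(np.array(P)-p)/0.04
    ya=np.arctan2(R[1,1],R[0,1]); d=(yaw-ya+np.pi/2)%np.pi-np.pi/2
    print("t",s['clock'],"tcp",p.round(4),"yaw",round(ya,4),"tilt",(R[:,2]).round(4),"F",s['wrist_force'].round(2),"M",s['wrist_torque'].round(2),"w",round(s['gripper_width'],4))
    print("shift units",sh.round(3),"turn units",round(-np.degrees(d)/5,2))
E
python3 -c "
from h import *
go((.50,-.173,.28),-.184)"
```

```text
t 0.25 tcp [ 0.2051 -0.4558  0.2501] yaw -1.148 tilt [-2.e-04  4.e-04 -1.e+00] F [ 0.78 -0.09 -0.39] M [ 0.01 -0.02  0.  ] w 0.0855
shift units [ 9.624 -3.424 -0.746] turn units -11.05
```

arm_command(targets=[[1.2, -0.4, -0.75, -2, 1], [2.4, -0.9, -0.75, -4, 1], [3.6, -1.3, -0.75, -6, 1], [4.8, -1.7, -0.75, -8, 1], [6, -2.1, -0.75, -10, 1], [7.2, -2.6, -0.75, -11, 1], [8.4, -3.0, -0.75, -11, 1], [9.6, -3.4, -0.75, -11, 1], [9.6, -3.4, -0.75, -11, 1], [9.6, -3.4, -0.75, -11, 1]])

```text
clock: 1.5
tcp_pos: [0.4993, -0.1745, 0.2801]
eef_rot: [0.77, 0.638, -0.0, -0.0]
wrist_force: [-0.5, -0.9, -0.9]
gripper_width: 0.0855
```

```bash
python3 - <<'E'
from h import *
import cv2,pickle
go((.528,-.173,.105),-.184)
c=robot.calibration("wrist"); im=robot.capture("wrist"); pickle.dump((c,im),open("w1.pkl","wb"))
cv2.imwrite("pics/w1.png",cv2.resize(im[:,:,::-1],(800,600),interpolation=cv2.INTER_CUBIC))
print(proj("",(.528,-.173,.115),c)*800/512)
E
```

```text
t 1.5 tcp [ 0.4993 -0.1745  0.2801] yaw -0.1876 tilt [-6.e-04 -1.e-04 -1.e+00] F [-0.46 -0.87 -0.9 ] M [-0.05 -0.01  0.02] w 0.0855
shift units [0.171 0.701 4.378] turn units -0.04
[441.28251666 267.70020642]
```

View pics/w1.png

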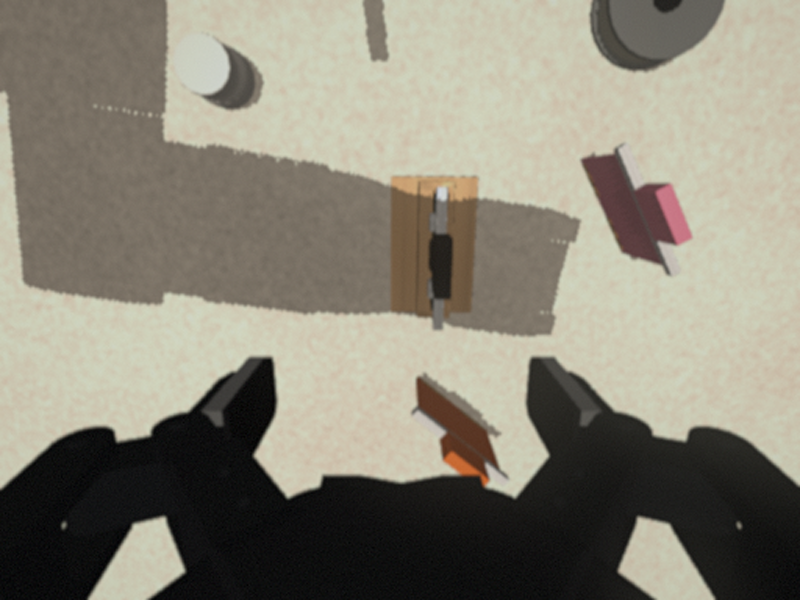

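The wrist view shows the black-handled green board in the stand at (441,265), with the pink (665,215) and orange (465,460) look-alikes lying outside it. Next is an enlarged crop to measure it.

```bash
python3 - <<'E'
import cv2,pickle
c,im=pickle.load(open("w1.pkl","rb"))
cv2.imwrite("pics/w1c.png",cv2.convertScaleAbs(cv2.resize(im[105:220,235:325,::-1],None,fx=5,fy=5,interpolation=cv2.INTER_CUBIC),alpha=1.4))
E
```

```text
(no output)
```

View pics/w1c.png

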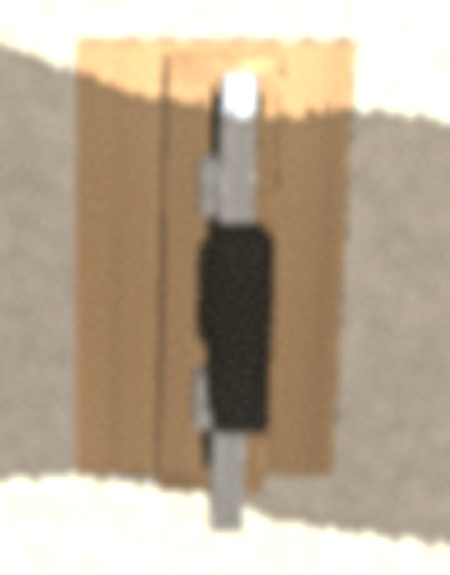

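```bash
python3 - <<'E'
from h import *
import pickle
np.set_printoptions(precision=4,suppress=True)
c,im=pickle.load(open("w1.pkl","rb"))
f=lambda p:(p[0]/5-.4+235,p[1]/5-.4+105)
a=ray("",f((240,70)),.086,c); b=ray("",f((226,530)),.086,c)
print(a,b,(a+b)/2,np.linalg.norm(a-b),np.arctan2(*(a-b)[[1,0]])-np.pi/2)
a=ray("",f((272,228)),.115,c); b=ray("",f((266,432)),.115,c)
n=np.array([-np.cos(-.19),-np.sin(-.19),0])*.006
print(a,b,(a+b)/2+n,np.linalg.norm(a-b),np.arctan2(*(a-b)[[1,0]])-np.pi/2)
P=[ray("",f(p),z,c) for p,z in [((78,40),.02),((352,40),.02),((332,472),.02),((78,472),.02)]]
print(np.array(P),np.mean(P,0))
go((.528,-.173,.105),-.184)
E
```

```text
[ 0.54   -0.1183  0.086 ] [ 0.5182 -0.2284  0.086 ] [ 0.5291 -0.1734  0.086 ] 0.11225417116706471 -0.19597165486554746
[ 0.5388 -0.1514  0.115 ] [ 0.5302 -0.1963  0.115 ] [ 0.5286 -0.1728  0.115 ] 0.045708725503658953 -0.187822459781684
[[ 0.5033 -0.1036  0.02  ]
 [ 0.5777 -0.1179  0.02  ]
 [ 0.554  -0.2407  0.02  ]
 [ 0.479  -0.2263  0.02  ]] [ 0.5285 -0.1722  0.02  ]
t 1.55 tcp [ 0.499  -0.1749  0.2803] yaw -0.1885 tilt [-0.0003 -0.0001 -1.    ] F [ 0.45 -0.14  0.01] M [-0.03  0.06 -0.03] w 0.0853
shift units [0.182 0.704 4.382] turn units -0.05
```

arm_command(targets=[[0.18, 0.72, 0.5, 0, 0.6], [0.18, 0.72, 1.5, 0, 0.6], [0.18, 0.72, 2.5, 0, 0.6], [0.18, 0.72, 3.4, 0, 0.6], [0.18, 0.72, 4.1, 0, 0.6], [0.18, 0.72, 4.38, 0, 0.6], [0.18, 0.72, 4.38, 0, 0.6], [0.18, 0.72, 4.38, 0, 0], [0.18, 0.72, 4.38, 0, 0], [0.18, 0.72, 4.38, 0, 0]], force=40)

```text
clock: 2.8
tcp_pos: [0.5297, -0.1729, 0.1061]
eef_rot: [0.77, 0.638, 0.0, 0.001]
wrist_force: [-0.7, 0.0, 6.3]
gripper_width: 0.0115
```

```bash
python3 - <<'E'
from h import *
go((.5288,-.173,.27),-.19)
E
```

```text
t 2.8 tcp [ 0.5297 -0.1729  0.1061] yaw -0.188 tilt [ 1.5e-03 -6.0e-04 -1.0e+00] F [-0.73  0.03  6.28] M [-0.01  0.28 -0.02] w 0.0115
shift units [-0.008 -0.016 -4.097] turn units 0.02
```

arm_command(targets=[[0, 0, 0, 0, 0], [0, 0, -0.3, 0, 0], [0, 0, -0.7, 0, 0], [0, 0, -1.2, 0, 0], [0, 0, -2.0, 0, 0], [0, 0, -3.0, 0, 0], [0, 0, -4.0, 0, 0], [0, 0, -4.8, 0, 0], [0, 0, -4.8, 0, 0], [0, 0, -4.8, 0, 0]])

```text
clock: 4.05
tcp_pos: [0.5289, -0.1726, 0.2967]
eef_rot: [0.77, 0.638, -0.0, -0.0]
wrist_force: [-0.4, -0.3, -2.2]
gripper_width: 0.0115
```

```bash
python3 - <<'E'
from h import *
import cv2,pickle
go((.519,.06,.30),-.228)
c=robot.calibration("wrist"); im=robot.capture("wrist"); pickle.dump((c,im),open("w2.pkl","wb"))
cv2.imwrite("pics/w2.png",cv2.convertScaleAbs(cv2.resize(im[:,:,::-1],(800,600),interpolation=cv2.INTER_CUBIC),alpha=1.2))
E
```

```text
t 4.05 tcp [ 0.5289 -0.1726  0.2967] yaw -0.188 tilt [-5.e-04  1.e-04 -1.e+00] F [-0.45 -0.27 -2.19] M [ 0.01 -0.08 -0.03] w 0.0115
shift units [ 5.666 -1.331 -0.081] turn units 0.46
```

View pics/w2.png

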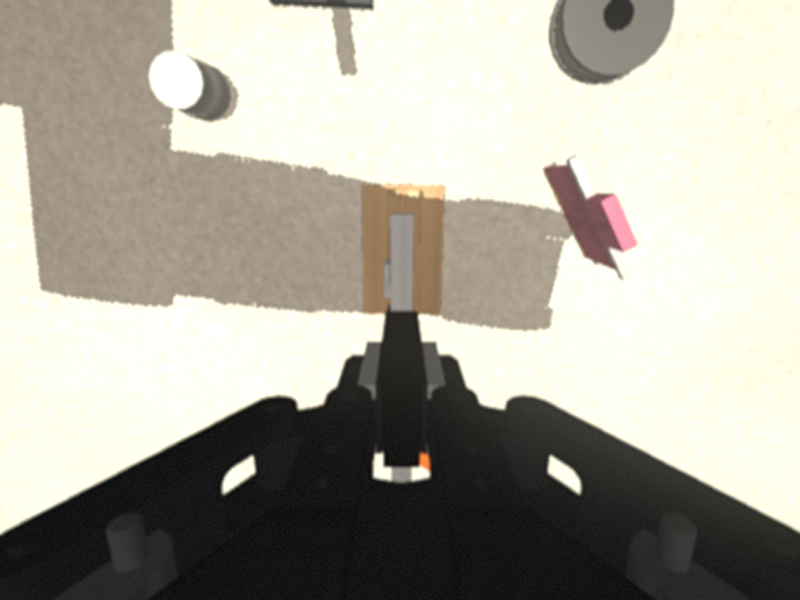

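The board is out and hangs straight in the jaws, with the rail at (402,260). Now I go to a viewing spot before the rack.

arm_command(targets=[[0.8, -0.2, -0.7, 0.5, 0], [2.0, -0.5, -0.7, 0.5, 0], [3.2, -0.7, -0.7, 0.5, 0], [4.2, -1.0, -0.7, 0.5, 0], [4.7, -1.1, -0.7, 0.5, 0], [4.7, -1.1, -0.7, 0.5, 0], [4.7, -1.1, -0.7, 0.5, 0], [4.7, -1.1, -0.7, 0.5, 0], [4.7, -1.1, -0.7, 0.5, 0], [4.7, -1.1, -0.7, 0.5, 0]])

```text
clock: 5.35
tcp_pos: [0.5211, 0.0199, 0.3251]
eef_rot: [0.784, 0.62, -0.0, -0.0]
wrist_force: [0.1, 0.5, -1.2]
gripper_width: 0.0117
```

```bash
python3 - <<'E'
from h import *
import cv2,pickle
go((.519,.1416,.32),-.228)
c=robot.calibration("wrist"); im=robot.capture("wrist"); pickle.dump((c,im),open("w3.pkl","wb"))
cv2.imwrite("pics/w3.png",cv2.convertScaleAbs(cv2.resize(im[:,:,::-1],(800,600),interpolation=cv2.INTER_CUBIC),alpha=1.2))
E
```

```text
t 5.35 tcp [0.5211 0.0199 0.3251] yaw -0.2323 tilt [-0. -0. -1.] F [ 0.08  0.46 -1.22] M [-0.03 -0.03  0.01] w 0.0117
shift units [ 2.95  -0.752  0.127] turn units -0.05
```

View pics/w3.png

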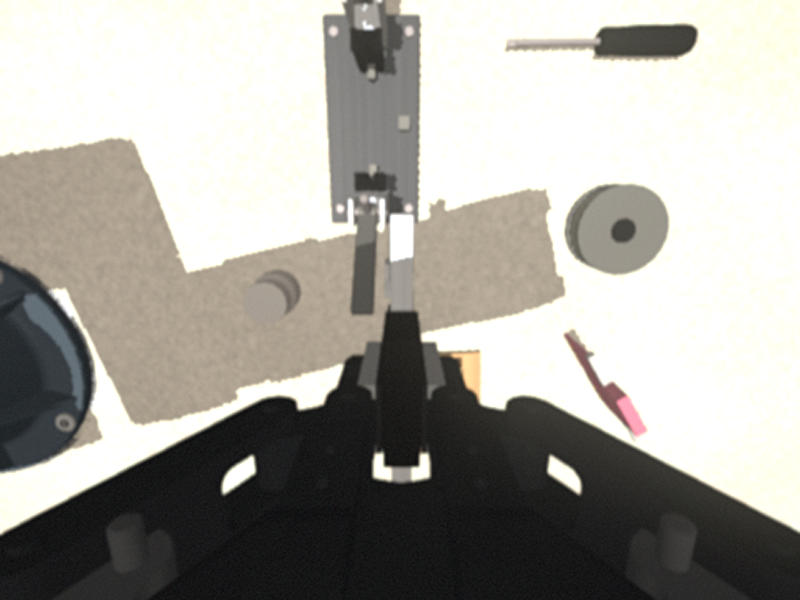

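The whole rack base is in view: corners near (325,15), (420,15), (418,222) and (333,222), right lever tip at (362,310). I enlarge it to fit its pose.

```bash
python3 - <<'E'
import cv2,pickle
c,im=pickle.load(open("w3.pkl","rb"))
cv2.imwrite("pics/w3a.png",cv2.convertScaleAbs(cv2.resize(im[0:75,195:285,::-1],None,fx=8,fy=8,interpolation=cv2.INTER_CUBIC),alpha=1.6))
cv2.imwrite("pics/w3b.png",cv2.convertScaleAbs(cv2.resize(im[85:155,195:285,::-1],None,fx=8,fy=8,interpolation=cv2.INTER_CUBIC),alpha=1.6))
E
```

```text
(no output)
```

View pics/w3a.png

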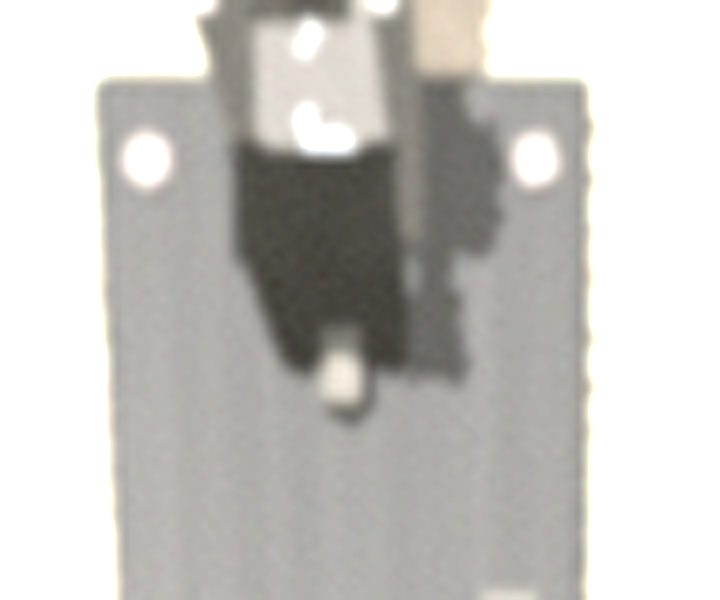

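View pics/w3b.png

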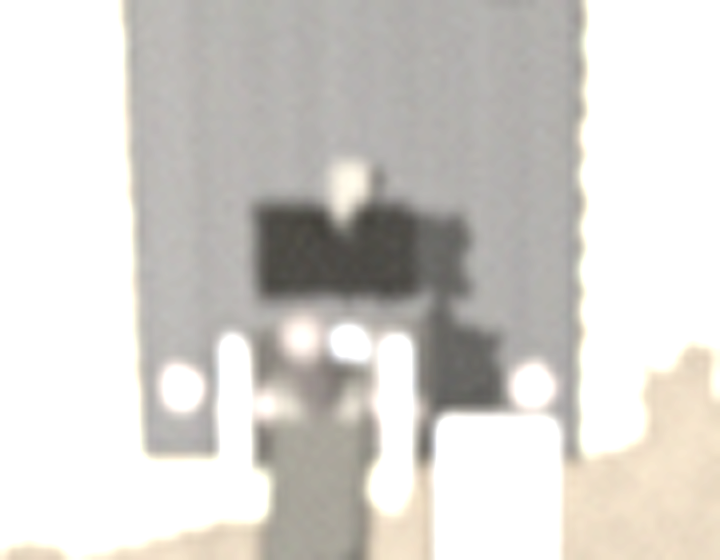

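```bash
cat > fit.py <<'E'
from h import *
import pickle
from scipy.optimize import least_squares
np.set_printoptions(precision=4,suppress=True)
c,im=pickle.load(open("w3.pkl","rb"))
fa=lambda p:np.array((p[0]/8-.44+195,p[1]/8-.44)); fb=lambda p:np.array((p[0]/8-.44+195,p[1]/8-.44+85))
obs=[fa((97,80)),fa((587,82)),fb((578,458)),fb((145,456))]
loc=[(-.045,.095,.012),(.045,.095,.012),(.045,-.095,.012),(-.045,-.095,.012)]
def W(q,p): 
    a,b=np.cos(q[2]),np.sin(q[2]); return np.array([q[0]+a*p[0]-b*p[1],q[1]+b*p[0]+a*p[1],p[2]])
if __name__=="__main__":
    r=least_squares(lambda q:np.concatenate([proj("",W(q,l),c)-o for l,o in zip(loc,obs)]),[.519,.14,-.228])
    print(r.x,r.fun)
    q=r.x
    for n,l in [("pivotR",(0,-.078,.102)),("tipR",(0,-.078-.0672,.102+.0672)),("conR",(0,-.044,.026)),("conL",(0,.044,.026)),("mouth L",(0,.052,.072)),("R",(0,-.052,.072))]:
        p=proj("",W(q,l),c); print(n,p*800/512, ((p-[195,0])*8), (p-[195,85])*8)
    print(ray("",fa((0,0)),0,c)*0)
    # corners seen in top
E
python3 fit.py
```

```text
[ 0.5217  0.1423 -0.2334] [-0.6663 -0.5682  0.8044 -0.8929  0.6593  0.8221 -0.8155  1.1261]
pivotR [367.3977 212.4018] [ 321.0764 1087.497 ] [321.0764 407.497 ]
tipR [362.0747 316.2047] [ 293.8225 1618.9683] [293.8225 938.9683]
conR [372.6941 171.2994] [348.194  877.0531] [348.194  197.0531]
conL [370.9289  71.3947] [339.156  365.5408] [ 339.156  -314.4592]
mouth L [366.7829  45.9187] [317.9286 235.1038] [ 317.9286 -444.8962]
R [369.4184 179.6084] [331.4222 919.5951] [331.4222 239.5951]
[0. 0. 0.]
```

```bash
python3 - <<'E'
from fit import *
go((.5222,.142,.235),-.2334)
s=robot.read_state(); R=Ro.from_quat(s['eef_rot']).as_matrix()
for d in (-.056,.056): print(proj("",s['tcp_pos']+R@[d,0,.019],c)*800/512)
print(proj("",s['tcp_pos']+R@[.022,0,-.010],c)*800/512)
E
```

```text
t 5.4 tcp [0.5211 0.02   0.3251] yaw -0.2321 tilt [-0.0001 -0.     -1.    ] F [-0.24 -0.79 -1.83] M [-0.   -0.05 -0.02] w 0.0116
shift units [ 2.976 -0.675  2.252] turn units 0.01
[402.1443 491.0381]
[401.6581 210.5238]
[402.0408 336.0592]
```

arm_command(targets=[[0.8, -0.2, 0, 0, 0], [1.7, -0.4, 0, 0, 0], [2.5, -0.6, 0, 0, 0], [2.97, -0.68, 0, 0, 0], [2.97, -0.68, 0.5, 0, 0], [2.97, -0.68, 1.2, 0, 0], [2.97, -0.68, 1.9, 0, 0], [2.97, -0.68, 2.25, 0, 0], [2.97, -0.68, 2.25, 0, 0], [2.97, -0.68, 2.25, 0, 0]])

```text
clock: 6.65
tcp_pos: [0.5224, 0.1421, 0.2362]
eef_rot: [0.784, 0.621, 0.001, 0.0]
wrist_force: [-0.6, -0.8, -1.9]
gripper_width: 0.0111
```

```bash
python3 - <<'E'
from fit import *
import cv2
q=(.5222,.142,-.2334)
go((.5222,.142,.175),-.2334)
c=robot.calibration("wrist"); im=robot.capture("wrist"); pickle.dump((c,im),open("w4.pkl","wb"))
cv2.imwrite("pics/w4.png",cv2.convertScaleAbs(cv2.resize(im[:,:,::-1],(800,600),interpolation=cv2.INTER_CUBIC),alpha=1.4))
for z in (.072,.081): print(z,[proj("",W(q,(x,.052,z)),c)*800/512 for x in (-.0035,.0035)])
im=robot.capture("scene")
cv2.imwrite("pics/s4.png",cv2.convertScaleAbs(cv2.resize(im[85:205,200:320,::-1],None,fx=5,fy=5,interpolation=cv2.INTER_CUBIC),alpha=1.5))
E
```

```text
t 6.65 tcp [0.5224 0.1421 0.2362] yaw -0.2318 tilt [ 0.0014  0.0003 -1.    ] F [-0.61 -0.78 -1.89] M [-0.01 -0.09 -0.03] w 0.0111
shift units [-0.005 -0.006  1.53 ] turn units 0.02
0.072 [array([395.7518, 202.7246]), array([406.122 , 202.7181])]
0.081 [array([395.6046, 203.3855]), array([406.3045, 203.3788])]
```

View pics/w4.png

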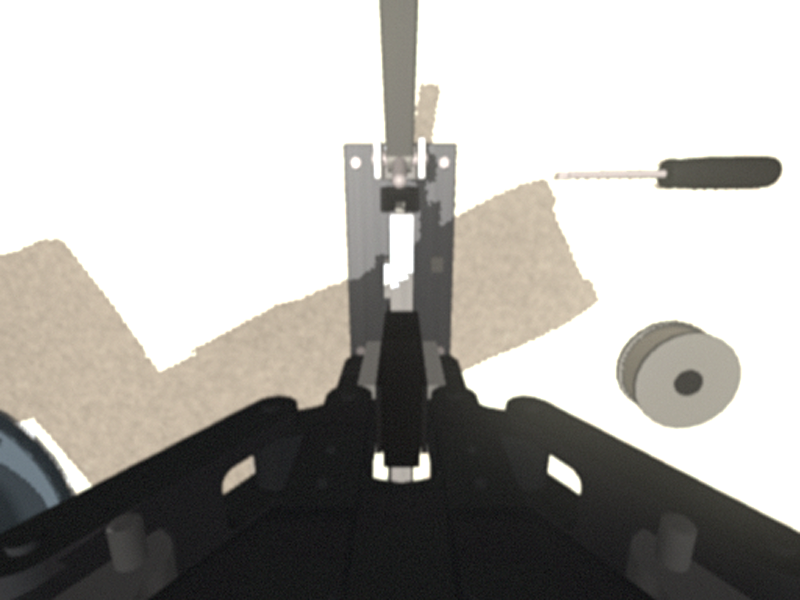

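View pics/s4.png

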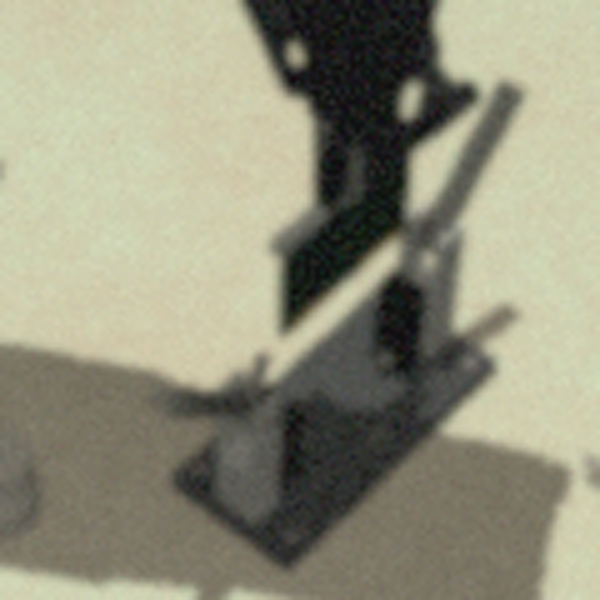

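```bash
python3 - <<'E'
import cv2,pickle
c,im=pickle.load(open("w4.pkl","rb"))
cv2.imwrite("pics/w4a.png",cv2.convertScaleAbs(cv2.resize(im[85:155,210:302,::-1],None,fx=8,fy=8,interpolation=cv2.INTER_CUBIC),alpha=2.2))
E
```

```text
(no output)
```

View pics/w4a.png

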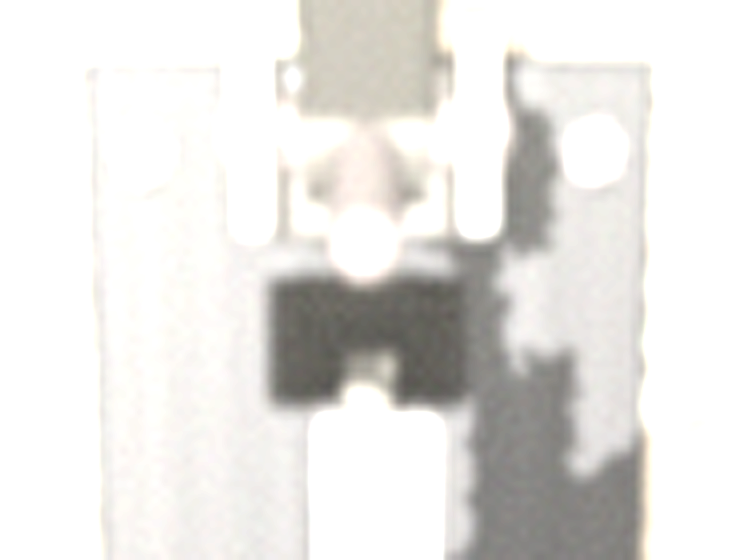

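Post centre is at 370 px in the crop and the rail at 378, so the board is about 0.8 mm too far in tool +y. I correct that and go down into the mouths.

arm_command(targets=[[0, -0.02, 0.3, 0, 0], [0, -0.02, 0.7, 0, 0], [0, -0.02, 1.1, 0, 0], [0, -0.02, 1.3, 0, 0], [0, -0.02, 1.45, 0, 0], [0, -0.02, 1.55, 0, 0], [0, -0.02, 1.65, 0, 0], [0, -0.02, 1.75, 0, 0], [0, -0.02, 1.75, 0, 0], [0, -0.02, 1.75, 0, 0]])

```text
clock: 8.0
tcp_pos: [0.5212, 0.1423, 0.1652]
eef_rot: [0.784, 0.621, 0.0, 0.0]
wrist_force: [-0.5, 0.6, -2.5]
gripper_width: 0.0114
```

```bash
python3 - <<'E'
from fit import *
import cv2
go((.5217,.142,.125),-.2334)
c=robot.calibration("wrist"); im=robot.capture("wrist"); pickle.dump((c,im),open("w5.pkl","wb"))
cv2.imwrite("pics/w5.png",cv2.convertScaleAbs(cv2.resize(im[85:155,210:302,::-1],None,fx=8,fy=8,interpolation=cv2.INTER_CUBIC),alpha=1.8))
im=robot.capture("scene")
cv2.imwrite("pics/s5.png",cv2.convertScaleAbs(cv2.resize(im[95:205,200:310,::-1],None,fx=5,fy=5,interpolation=cv2.INTER_CUBIC),alpha=1.8))
E
```

```text
t 8.0 tcp [0.5212 0.1423 0.1652] yaw -0.2317 tilt [ 0.0002  0.0001 -1.    ] F [-0.5   0.62 -2.54] M [-0.    0.   -0.02] w 0.0114
shift units [-0.005  0.014  1.006] turn units 0.02
```

View pics/w5.png

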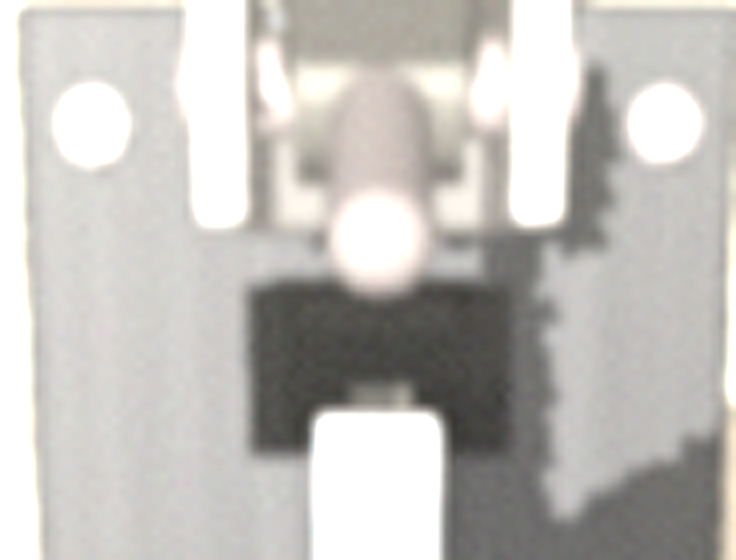

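View pics/s5.png

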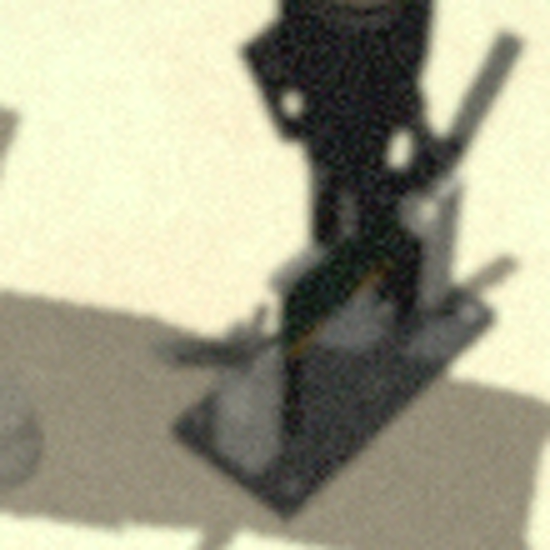

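Rail centre is at 377 and post centre at 379, so it's aligned. The lower edge is in the mouths and there's no contact force. I continue down slowly.

arm_command(targets=[[0, 0, 0.1, 0, 0], [0, 0, 0.2, 0, 0], [0, 0, 0.3, 0, 0], [0, 0, 0.4, 0, 0], [0, 0, 0.5, 0, 0], [0, 0, 0.6, 0, 0], [0, 0, 0.7, 0, 0], [0, 0, 0.78, 0, 0], [0, 0, 0.85, 0, 0], [0, 0, 0.85, 0, 0]])

```text
clock: 9.35
tcp_pos: [0.521, 0.1423, 0.1309]
eef_rot: [0.784, 0.621, -0.0, -0.0]
wrist_force: [0.0, 0.0, -0.9]
gripper_width: 0.0115
```

```bash
python3 - <<'E'
from fit import *
go((.5217,.142,.125),-.2334)
E
```

```text
t 9.35 tcp [0.521  0.1423 0.1309] yaw -0.2317 tilt [-0.0003 -0.0001 -1.    ] F [ 0.01  0.02 -0.95] M [0.06 0.   0.05] w 0.0115
shift units [-0.002  0.018  0.148] turn units 0.02
```

arm_command(targets=[[0, 0, 0.02, 0, 0], [0, 0, 0.04, 0, 0], [0, 0, 0.06, 0, 0], [0, 0, 0.08, 0, 0], [0, 0, 0.1, 0, 0], [0, 0, 0.12, 0, 0], [0, 0, 0.13, 0, 0], [0, 0, 0.13, 0, 0], [0, 0, 0.13, 0, 0], [0, 0, 0.13, 0, 0]])

```text
clock: 10.6
tcp_pos: [0.5211, 0.1423, 0.1259]
eef_rot: [0.784, 0.621, 0.0, 0.0]
wrist_force: [0.7, -0.1, -2.3]
gripper_width: 0.0114
```

```bash
python3 - <<'E'
from fit import *
go((.5217,.142,.122),-.2334)
E
```

```text
t 10.6 tcp [0.5211 0.1423 0.1259] yaw -0.2317 tilt [ 0. -0. -1.] F [ 0.74 -0.13 -2.26] M [ 0.02  0.02 -0.02] w 0.0114
shift units [-0.004  0.015  0.098] turn units 0.02
```

arm_command(targets=[[0, 0, 0.01, 0, 0], [0, 0, 0.02, 0, 0], [0, 0, 0.03, 0, 0], [0, 0, 0.03, 0, 0], [0, 0, 0.03, 0, 0], [0, 0, 0.03, 0, 0], [0, 0, 0.03, 0, 0], [0, 0, 0.03, 0, 0], [0, 0, 0.03, 0, 0], [0, 0, 0.03, 0, 0]])

```text
clock: 11.85
tcp_pos: [0.5211, 0.1423, 0.1247]
eef_rot: [0.784, 0.621, -0.0, -0.0]
wrist_force: [0.0, 0.9, -1.5]
gripper_width: 0.0112
```

```bash
python3 - <<'E'
from fit import *
go((.5217,.142,.122),-.2334)
E
```

```text
t 11.85 tcp [0.5211 0.1423 0.1247] yaw -0.2317 tilt [-0.  0. -1.] F [ 0.04  0.9  -1.52] M [-0.01 -0.04 -0.01] w 0.0112
shift units [-0.003  0.016  0.068] turn units 0.02
```

arm_command(targets=[[0, 0, 0.01, 0, 0], [0, 0, 0.02, 0, 0], [0, 0, 0.025, 0, 0], [0, 0, 0.025, 0, 0], [0, 0, 0.025, 0, 0], [0, 0, 0.025, 0, 0], [0, 0, 0.025, 0, 0], [0, 0, 0.025, 0, 0], [0, 0, 0.025, 0, 0], [0, 0, 0.025, 0, 0]])

```text
clock: 13.1
tcp_pos: [0.5211, 0.1423, 0.1237]
eef_rot: [0.784, 0.621, -0.0, 0.0]
wrist_force: [0.1, -0.3, -1.5]
gripper_width: 0.0111
```

```bash
python3 - <<'E'
from fit import *
go((.5217,.142,.122),-.2334)
E
```

```text
t 13.1 tcp [0.5211 0.1423 0.1237] yaw -0.2318 tilt [ 0. -0. -1.] F [ 0.07 -0.31 -1.55] M [-0.01 -0.04 -0.01] w 0.0111
shift units [-0.003  0.015  0.043] turn units 0.02
```

arm_command(targets=[[0, 0, 0.01, 0, 0], [0, 0, 0.02, 0, 0], [0, 0, 0.02, 0, 0], [0, 0, 0.02, 0, 0], [0, 0, 0.02, 0, 0], [0, 0, 0.02, 0, 0], [0, 0, 0.02, 0, 0], [0, 0, 0.02, 0, 0], [0, 0, 0.02, 0, 0], [0, 0, 0.02, 0, 0]])

```text
clock: 14.35
tcp_pos: [0.5214, 0.1423, 0.1233]
eef_rot: [0.784, 0.621, 0.0, 0.0]
wrist_force: [-0.4, -1.3, 5.3]
gripper_width: 0.0117
```

```bash
python3 - <<'E'
from fit import *
go((.5217,.142,.122),-.2334)
E
```

```text
t 14.35 tcp [0.5214 0.1423 0.1233] yaw -0.2317 tilt [ 0.0008  0.0003 -1.    ] F [-0.4  -1.28  5.29] M [0.08 0.19 0.04] w 0.0117
shift units [-0.007  0.008  0.033] turn units 0.02
```

The board has met the connectors: force up from −1.5 to +5.3 N, well under 20. I let go and rise.

arm_command(targets=[[0, 0, 0, 0, 0.1], [0, 0, 0, 0, 0.25], [0, 0, 0, 0, 0.4], [0, 0, 0, 0, 0.5], [0, 0, 0, 0, 0.5], [0, 0, -0.5, 0, 0.5], [0, 0, -1.3, 0, 0.5], [0, 0, -2.2, 0, 0.5], [0, 0, -3.2, 0, 0.5], [0, 0, -3.2, 0, 0.5]])

```text
clock: 15.6
tcp_pos: [0.5224, 0.1426, 0.2537]
eef_rot: [0.784, 0.621, 0.002, 0.001]
wrist_force: [1.3, -0.6, -0.0]
gripper_width: 0.0427
```

```bash
python3 - <<'E'
from fit import *
import cv2
go((.5217,.142,.25),-.2334)
c=robot.calibration("wrist"); im=robot.capture("wrist"); pickle.dump((c,im),open("w6.pkl","wb"))
cv2.imwrite("pics/w6.png",cv2.convertScaleAbs(cv2.resize(im[:,:,::-1],(800,600),interpolation=cv2.INTER_CUBIC),alpha=1.4))
im=robot.capture("scene")
cv2.imwrite("pics/s6.png",cv2.convertScaleAbs(cv2.resize(im[85:205,200:320,::-1],None,fx=5,fy=5,interpolation=cv2.INTER_CUBIC),alpha=1.6))
E
```

```text
t 15.6 tcp [0.5224 0.1426 0.2537] yaw -0.2317 tilt [ 0.0046  0.0013 -1.    ] F [ 1.27 -0.6  -0.05] M [ 0.01  0.02 -0.02] w 0.0427
shift units [-0.02  -0.014  0.091] turn units 0.02
```

View pics/w6.png

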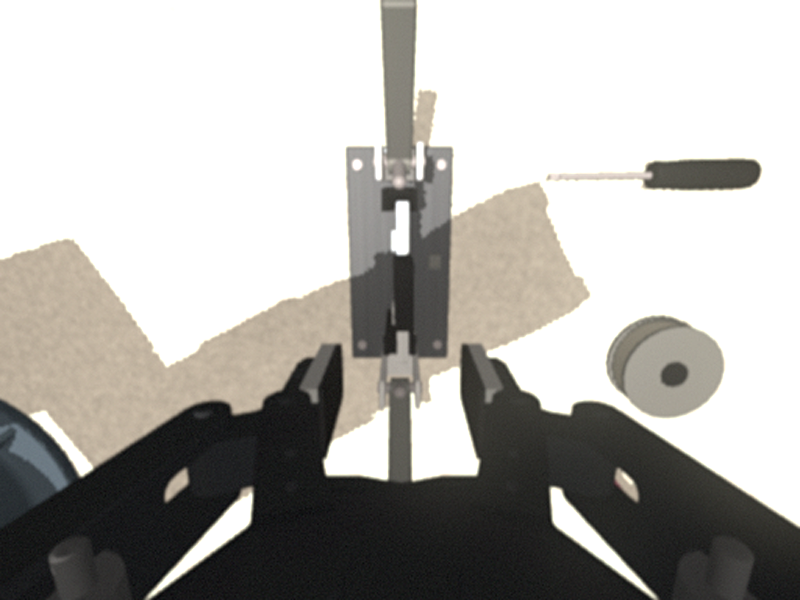

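View pics/s6.png

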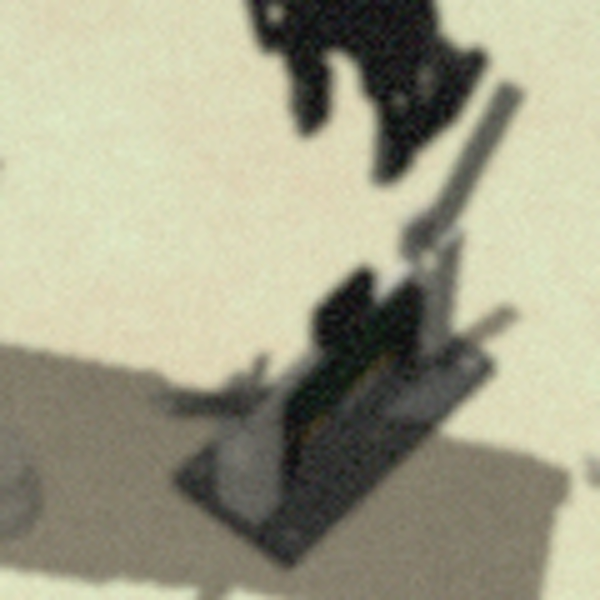

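The board sits in both guides (crop: rail ends level, handle at (340,310)) and the gripper is clear. Left lever first: shut the fingers, go outside its tip and down.

arm_command(targets=[[0.6, 0, 0, 0, 0], [1.6, 0, 0, 0, 0], [2.7, 0, 0, 0, 0], [3.8, 0, 0, 0, 0], [4.8, 0, 0, 0, 0], [4.8, 0, 0, 0, 0], [4.8, 0, 0.5, 0, 0], [4.8, 0, 1.2, 0, 0], [4.8, 0, 2.0, 0, 0], [4.8, 0, 2.0, 0, 0]])

```text
clock: 16.95
tcp_pos: [0.5636, 0.3275, 0.1682]
eef_rot: [0.784, 0.62, -0.003, -0.0]
wrist_force: [-0.6, -0.9, 0.6]
gripper_width: -0.0
```

```bash
cat >> fit.py <<'E'
def rk(q=(.5217,.1423,-.2334)):
    s=robot.read_state(); p=s['tcp_pos']-[q[0],q[1],0]; a,b=np.cos(q[2]),np.sin(q[2])
    F=s['wrist_force']
    print("t",round(s['clock'],2),"rack xyz mm",(1e3*np.array([a*p[0]+b*p[1],-b*p[0]+a*p[1],p[2]])).round(1),"F rack",np.array([a*F[0]+b*F[1],-b*F[0]+a*F[1],F[2]]).round(1),"M",s['wrist_torque'].round(2),"w",round(s['gripper_width'],4))
E
python3 - <<'E'
from fit import *
import cv2
rk()
im=robot.capture("scene")
cv2.imwrite("pics/s7.png",cv2.convertScaleAbs(cv2.resize(im[65:205,200:340,::-1],None,fx=4,fy=4,interpolation=cv2.INTER_CUBIC),alpha=1.6))
E
```

```text
t 16.95 rack xyz mm [ -2.  189.9 168.2] F rack [-0.3 -1.   0.6] M [0.01 0.01 0.01] w -0.0
```

View pics/s7.png

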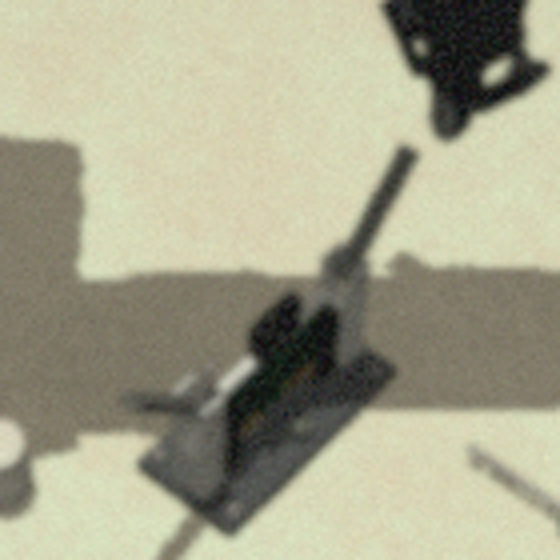

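arm_command(targets=[[-0.3, 0.05, 0, 0, 0], [-0.55, 0.05, 0, 0, 0], [-0.8, 0.05, 0, 0, 0], [-1.0, 0.05, -0.1, 0, 0], [-1.2, 0.05, -0.2, 0, 0], [-1.4, 0.05, -0.3, 0, 0], [-1.6, 0.05, -0.4, 0, 0], [-1.8, 0.05, -0.5, 0, 0], [-2.0, 0.05, -0.55, 0, 0], [-2.1, 0.05, -0.6, 0, 0]])

```text
clock: 18.25
tcp_pos: [0.5477, 0.2463, 0.1949]
eef_rot: [0.784, 0.621, -0.0, -0.0]
wrist_force: [-0.1, 0.4, -0.9]
gripper_width: -0.0002
```

```bash
python3 - <<'E'
from fit import *
import cv2
rk()
im=robot.capture("scene")
cv2.imwrite("pics/s8.png",cv2.convertScaleAbs(cv2.resize(im[65:205,200:340,::-1],None,fx=4,fy=4,interpolation=cv2.INTER_CUBIC),alpha=1.6))
E
```

```text
t 18.25 rack xyz mm [  1.2 107.2 194.9] F rack [-0.2  0.3 -0.9] M [ 0.24 -0.1  -0.01] w -0.0002
```

View pics/s8.png

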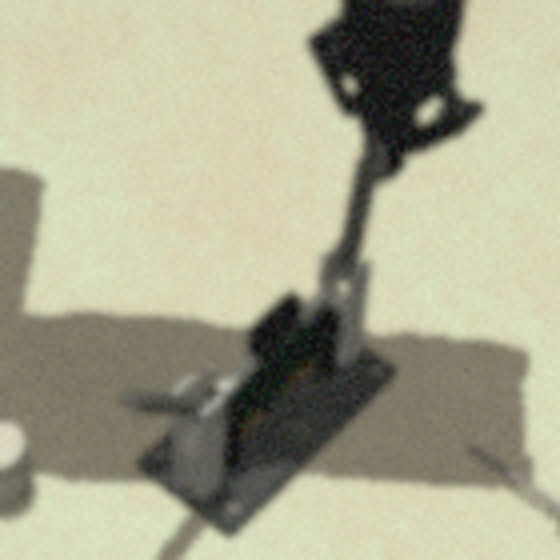

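The finger is against the lever, which has swung nearly upright. I continue slowly.

arm_command(targets=[[-0.07, 0, 0, 0, 0], [-0.14, 0, 0, 0, 0], [-0.21, 0, 0, 0, 0], [-0.28, 0, 0, 0, 0], [-0.35, 0, 0, 0, 0], [-0.42, 0, 0, 0, 0], [-0.49, 0, 0, 0, 0], [-0.56, 0, 0, 0, 0], [-0.63, 0, 0, 0, 0], [-0.65, 0, 0, 0, 0]])

```text
clock: 19.55
tcp_pos: [0.5418, 0.2214, 0.1948]
eef_rot: [0.784, 0.621, -0.0, -0.0]
wrist_force: [0.4, 1.7, -1.4]
gripper_width: -0.0003
```

```bash
python3 - <<'E'
from fit import *
rk()
E
```

```text
t 19.55 rack xyz mm [  1.3  81.6 194.8] F rack [-0.   1.8 -1.4] M [ 0.32 -0.14 -0.04] w -0.0003
```

Then 12 mm more, slowly.

arm_command(targets=[[-0.04, 0, 0, 0, 0], [-0.08, 0, 0, 0, 0], [-0.12, 0, 0, 0, 0], [-0.16, 0, 0, 0, 0], [-0.2, 0, 0, 0, 0], [-0.23, 0, 0, 0, 0], [-0.26, 0, 0, 0, 0], [-0.28, 0, 0, 0, 0], [-0.3, 0, 0, 0, 0], [-0.3, 0, 0, 0, 0]])

```text
clock: 20.8
tcp_pos: [0.5393, 0.2107, 0.195]
eef_rot: [0.784, 0.621, 0.001, -0.001]
wrist_force: [1.6, 7.8, -2.5]
gripper_width: -0.0002
```

```bash
python3 - <<'E'
from fit import *
rk()
import cv2
im=robot.capture("scene")
cv2.imwrite("pics/s9.png",cv2.convertScaleAbs(cv2.resize(im[65:205,200:340,::-1],None,fx=4,fy=4,interpolation=cv2.INTER_CUBIC),alpha=1.6))
E
```

```text
t 20.8 rack xyz mm [  1.3  70.6 195. ] F rack [-0.2  8.  -2.5] M [ 1.77 -0.39  0.01] w -0.0002
```

View pics/s9.png

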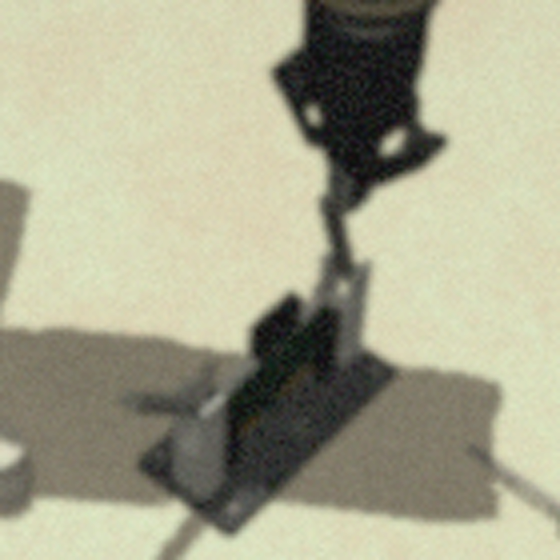

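arm_command(targets=[[-0.02, 0, 0, 0, 0], [-0.04, 0, 0, 0, 0], [-0.06, 0, 0, 0, 0], [-0.08, 0, 0, 0, 0], [-0.1, 0, 0, 0, 0], [-0.11, 0, 0, 0, 0], [-0.12, 0, 0, 0, 0], [-0.13, 0, 0, 0, 0], [-0.13, 0, 0, 0, 0], [-0.13, 0, 0, 0, 0]])

```text
clock: 22.1
tcp_pos: [0.5382, 0.2058, 0.195]
eef_rot: [0.784, 0.621, 0.001, -0.001]
wrist_force: [1.6, 8.8, -3.0]
gripper_width: -0.0001
```

```bash
python3 - <<'E'
from fit import *
rk()
E
```

```text
t 22.1 rack xyz mm [  1.3  65.5 195. ] F rack [-0.5  8.9 -3. ] M [ 1.96 -0.4   0.02] w -0.0001
```

arm_command(targets=[[-0.01, 0, 0, 0, 0], [-0.02, 0, 0, 0, 0], [-0.03, 0, 0, 0, 0], [-0.04, 0, 0, 0, 0], [-0.05, 0, 0, 0, 0], [-0.06, 0, 0, 0, 0], [-0.07, 0, 0, 0, 0], [-0.08, 0, 0, 0, 0], [-0.08, 0, 0, 0, 0], [-0.08, 0, 0, 0, 0]])

```text
clock: 23.35
tcp_pos: [0.5374, 0.2026, 0.195]
eef_rot: [0.784, 0.621, 0.001, -0.0]
wrist_force: [1.8, 8.6, -2.2]
gripper_width: -0.0001
```

```bash
python3 - <<'E'
from fit import *
rk()
E
```

```text
t 23.35 rack xyz mm [  1.4  62.3 195. ] F rack [-0.2  8.8 -2.2] M [ 1.85 -0.43 -0.01] w -0.0001
```

arm_command(targets=[[-0.01, 0, 0, 0, 0], [-0.02, 0, 0, 0, 0], [-0.03, 0, 0, 0, 0], [-0.04, 0, 0, 0, 0], [-0.05, 0, 0, 0, 0], [-0.05, 0, 0, 0, 0], [-0.05, 0, 0, 0, 0], [-0.05, 0, 0, 0, 0], [-0.05, 0, 0, 0, 0], [-0.05, 0, 0, 0, 0]])

```text
clock: 24.6
tcp_pos: [0.537, 0.2006, 0.195]
eef_rot: [0.784, 0.621, 0.001, -0.001]
wrist_force: [1.9, 9.1, -2.1]
gripper_width: -0.0002
```

```bash
python3 - <<'E'
from fit import *
rk()
E
```

```text
t 24.6 rack xyz mm [  1.4  60.3 195. ] F rack [-0.2  9.3 -2.1] M [ 1.86 -0.42 -0.01] w -0.0002
```

arm_command(targets=[[-0.01, 0, 0, 0, 0], [-0.01, 0, 0, 0, 0], [-0.02, 0, 0, 0, 0], [-0.02, 0, 0, 0, 0], [-0.03, 0, 0, 0, 0], [-0.03, 0, 0, 0, 0], [-0.03, 0, 0, 0, 0], [-0.03, 0, 0, 0, 0], [-0.03, 0, 0, 0, 0], [-0.03, 0, 0, 0, 0]])

```text
clock: 25.85
tcp_pos: [0.5367, 0.1995, 0.1951]
eef_rot: [0.784, 0.621, 0.001, -0.0]
wrist_force: [2.1, 8.4, -2.6]
gripper_width: 0.0002
```

```bash
python3 - <<'E'
from fit import *
rk()
import cv2
im=robot.capture("scene")
cv2.imwrite("pics/s10.png",cv2.convertScaleAbs(cv2.resize(im[65:205,200:340,::-1],None,fx=4,fy=4,interpolation=cv2.INTER_CUBIC),alpha=1.6))
E
```

```text
t 25.85 rack xyz mm [  1.4  59.1 195.1] F rack [ 0.1  8.6 -2.6] M [ 1.94 -0.4   0.01] w 0.0002
```

View pics/s10.png

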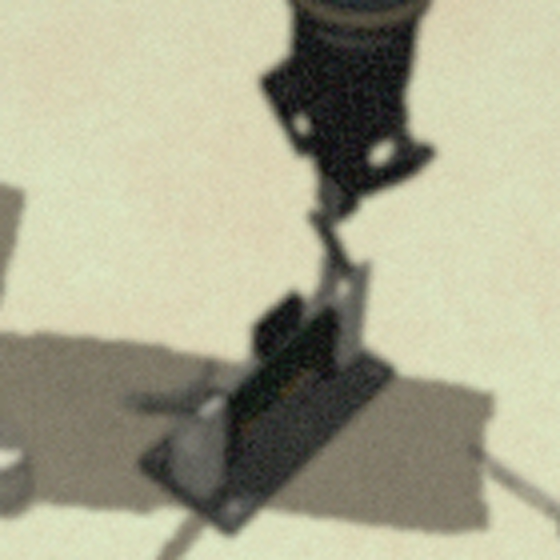

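arm_command(targets=[[-0.01, 0, 0, 0, 0], [-0.01, 0, 0, 0, 0], [-0.02, 0, 0, 0, 0], [-0.02, 0, 0, 0, 0], [-0.03, 0, 0, 0, 0], [-0.04, 0, 0, 0, 0], [-0.04, 0, 0, 0, 0], [-0.04, 0, 0, 0, 0], [-0.04, 0, 0, 0, 0], [-0.04, 0, 0, 0, 0]])

```text
clock: 27.15
tcp_pos: [0.5364, 0.1979, 0.1951]
eef_rot: [0.784, 0.621, 0.001, -0.001]
wrist_force: [2.2, 8.8, -1.5]
gripper_width: 0.0
```

```bash
python3 - <<'E'
from fit import *
rk()
E
```

```text
t 27.15 rack xyz mm [  1.4  57.5 195.1] F rack [ 0.1  9.1 -1.5] M [ 1.93 -0.43 -0.03] w 0.0
```

arm_command(targets=[[-0.01, 0, 0, 0, 0], [-0.01, 0, 0, 0, 0], [-0.02, 0, 0, 0, 0], [-0.02, 0, 0, 0, 0], [-0.03, 0, 0, 0, 0], [-0.04, 0, 0, 0, 0], [-0.04, 0, 0, 0, 0], [-0.04, 0, 0, 0, 0], [-0.04, 0, 0, 0, 0], [-0.04, 0, 0, 0, 0]])

```text
clock: 28.4
tcp_pos: [0.5362, 0.1973, 0.1952]
eef_rot: [0.784, 0.621, 0.001, -0.001]
wrist_force: [3.1, 16.2, -3.2]
gripper_width: -0.0001
```

```bash
python3 - <<'E'
from fit import *
rk()
E
```

```text
t 28.4 rack xyz mm [  1.4  56.8 195.2] F rack [-0.8 16.5 -3.2] M [ 3.24 -0.72 -0.04] w -0.0001
```

Force rose from 9 to 16.5 N for 0.7 mm of travel, so the left lever is on its stop. I back off, rise, and cross to the right lever.

arm_command(targets=[[0.3, 0, 0, 0, 0], [0.6, 0, -0.7, 0, 0], [0.6, 0, -1.7, 0, 0], [-0.3, 0, -1.7, 0, 0], [-1.5, 0, -1.7, 0, 0], [-2.7, 0, -1.7, 0, 0], [-3.9, 0, -1.7, 0, 0], [-5.1, 0, -1.7, 0, 0], [-6.1, 0, -1.7, 0, 0], [-6.1, 0, -1.7, 0, 0]])

```text
clock: 29.65
tcp_pos: [0.4792, -0.0441, 0.2631]
eef_rot: [0.785, 0.619, -0.0, 0.0]
wrist_force: [-0.1, -0.3, -0.7]
gripper_width: 0.0001
```

```bash
python3 - <<'E'
from fit import *
rk()
import cv2
im=robot.capture("scene")
cv2.imwrite("pics/s11.png",cv2.convertScaleAbs(cv2.resize(im[65:205,180:320,::-1],None,fx=4,fy=4,interpolation=cv2.INTER_CUBIC),alpha=1.6))
E
```

```text
t 29.65 rack xyz mm [   1.7 -191.2  263.1] F rack [-0.  -0.3 -0.7] M [0.03 0.02 0.02] w 0.0001
```

View pics/s11.png

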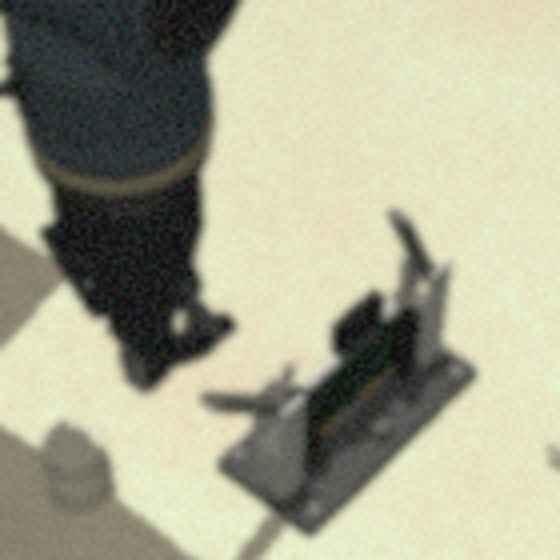

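arm_command(targets=[[0, -0.03, 0.5, 0, 0], [0, -0.03, 1.2, 0, 0], [0, -0.03, 1.9, 0, 0], [0, -0.03, 2.35, 0, 0], [0, -0.03, 2.35, 0, 0], [0.2, -0.03, 2.35, 0, 0], [0.4, -0.03, 2.35, 0, 0], [0.6, -0.03, 2.35, 0, 0], [0.8, -0.03, 2.35, 0, 0], [0.9, -0.03, 2.35, 0, 0]])

```text
clock: 30.95
tcp_pos: [0.487, -0.0065, 0.1692]
eef_rot: [0.784, 0.621, -0.0, 0.001]
wrist_force: [-1.7, -5.6, 4.2]
gripper_width: 0.0003
```

```bash
python3 - <<'E'
from fit import *
rk()
E
```

```text
t 30.95 rack xyz mm [   0.7 -152.8  169.2] F rack [-0.4 -5.8  4.2] M [-0.96  0.23  0.02] w 0.0003
```

arm_command(targets=[[0.1, 0, -0.03, 0, 0], [0.2, 0, -0.08, 0, 0], [0.32, 0, -0.15, 0, 0], [0.44, 0, -0.22, 0, 0], [0.56, 0, -0.3, 0, 0], [0.68, 0, -0.38, 0, 0], [0.8, 0, -0.46, 0, 0], [0.92, 0, -0.54, 0, 0], [1.04, 0, -0.6, 0, 0], [1.14, 0, -0.64, 0, 0]])

```text
clock: 32.2
tcp_pos: [0.4974, 0.0381, 0.1947]
eef_rot: [0.784, 0.621, 0.0, 0.0]
wrist_force: [-0.6, -0.1, -0.3]
gripper_width: -0.0001
```

```bash
python3 - <<'E'
from fit import *
rk()
import cv2
im=robot.capture("scene")
cv2.imwrite("pics/s12.png",cv2.convertScaleAbs(cv2.resize(im[65:205,180:320,::-1],None,fx=4,fy=4,interpolation=cv2.INTER_CUBIC),alpha=1.6))
E
```

```text
t 32.2 rack xyz mm [   0.4 -107.   194.7] F rack [-0.6 -0.3 -0.3] M [-0.21  0.04  0.01] w -0.0001
```

View pics/s12.png

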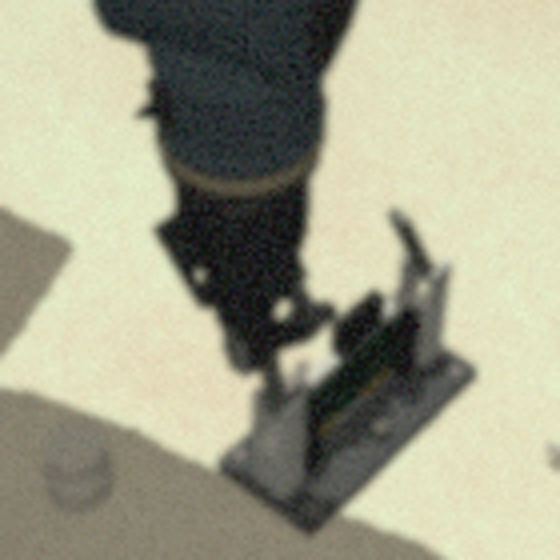

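The right lever is swinging up and the left one stays in.

arm_command(targets=[[0.08, 0, 0, 0, 0], [0.16, 0, 0, 0, 0], [0.24, 0, 0, 0, 0], [0.32, 0, 0, 0, 0], [0.4, 0, 0, 0, 0], [0.48, 0, 0, 0, 0], [0.56, 0, 0, 0, 0], [0.62, 0, 0, 0, 0], [0.67, 0, 0, 0, 0], [0.7, 0, 0, 0, 0]])

```text
clock: 33.5
tcp_pos: [0.5037, 0.0651, 0.1945]
eef_rot: [0.784, 0.621, -0.0, -0.0]
wrist_force: [-0.2, -1.0, -0.9]
gripper_width: 0.0001
```

arm_command(targets=[[0.03, 0, 0, 0, 0], [0.06, 0, 0, 0, 0], [0.09, 0, 0, 0, 0], [0.12, 0, 0, 0, 0], [0.15, 0, 0, 0, 0], [0.18, 0, 0, 0, 0], [0.2, 0, 0, 0, 0], [0.22, 0, 0, 0, 0], [0.24, 0, 0, 0, 0], [0.25, 0, 0, 0, 0]])

```text
clock: 34.75
tcp_pos: [0.5059, 0.0746, 0.1944]
eef_rot: [0.784, 0.621, -0.0, 0.0]
wrist_force: [-0.4, -6.3, -2.1]
gripper_width: 0.0002
```

```bash
python3 - <<'E'
from fit import *
rk()
E
```

```text
t 34.75 rack xyz mm [  0.3 -69.5 194.4] F rack [ 1.1 -6.2 -2.1] M [-1.15  0.2  -0.02] w 0.0002
```

Pressing has begun. Expected stop is around −57.

arm_command(targets=[[0.02, 0, 0, 0, 0], [0.04, 0, 0, 0, 0], [0.06, 0, 0, 0, 0], [0.08, 0, 0, 0, 0], [0.1, 0, 0, 0, 0], [0.12, 0, 0, 0, 0], [0.14, 0, 0, 0, 0], [0.15, 0, 0, 0, 0], [0.15, 0, 0, 0, 0], [0.15, 0, 0, 0, 0]])

```text
clock: 36.0
tcp_pos: [0.507, 0.0799, 0.1942]
eef_rot: [0.784, 0.62, -0.001, 0.0]
wrist_force: [-2.3, -8.5, -2.7]
gripper_width: 0.0003
```

```bash
python3 - <<'E'
from fit import *
rk()
E
```

```text
t 36.0 rack xyz mm [  0.2 -64.1 194.2] F rack [-0.3 -8.8 -2.7] M [-1.82  0.42  0.  ] w 0.0003
```

arm_command(targets=[[0.01, 0, 0, 0, 0], [0.02, 0, 0, 0, 0], [0.03, 0, 0, 0, 0], [0.04, 0, 0, 0, 0], [0.05, 0, 0, 0, 0], [0.06, 0, 0, 0, 0], [0.07, 0, 0, 0, 0], [0.08, 0, 0, 0, 0], [0.08, 0, 0, 0, 0], [0.08, 0, 0, 0, 0]])

```text
clock: 37.25
tcp_pos: [0.5077, 0.083, 0.1942]
eef_rot: [0.784, 0.62, -0.001, 0.0]
wrist_force: [-1.9, -9.1, -3.0]
gripper_width: 0.0003
```

```bash
python3 - <<'E'
from fit import *
rk()
E
```

```text
t 37.25 rack xyz mm [  0.1 -60.9 194.2] F rack [ 0.2 -9.3 -3. ] M [-1.92  0.46  0.01] w 0.0003
```

arm_command(targets=[[0.01, 0, 0, 0, 0], [0.01, 0, 0, 0, 0], [0.02, 0, 0, 0, 0], [0.02, 0, 0, 0, 0], [0.03, 0, 0, 0, 0], [0.04, 0, 0, 0, 0], [0.04, 0, 0, 0, 0], [0.04, 0, 0, 0, 0], [0.04, 0, 0, 0, 0], [0.04, 0, 0, 0, 0]])

```text
clock: 38.5
tcp_pos: [0.5081, 0.0846, 0.1942]
eef_rot: [0.784, 0.62, -0.001, 0.0]
wrist_force: [-1.5, -8.2, -3.0]
gripper_width: 0.0003
```

```bash
python3 - <<'E'
from fit import *
rk()
E
```

```text
t 38.5 rack xyz mm [  0.1 -59.3 194.2] F rack [ 0.4 -8.3 -3. ] M [-1.95  0.42  0.01] w 0.0003
```

arm_command(targets=[[0.01, 0, 0, 0, 0], [0.01, 0, 0, 0, 0], [0.02, 0, 0, 0, 0], [0.02, 0, 0, 0, 0], [0.03, 0, 0, 0, 0], [0.04, 0, 0, 0, 0], [0.04, 0, 0, 0, 0], [0.04, 0, 0, 0, 0], [0.04, 0, 0, 0, 0], [0.04, 0, 0, 0, 0]])

```text
clock: 39.75
tcp_pos: [0.5085, 0.0861, 0.1943]
eef_rot: [0.784, 0.62, -0.001, 0.0]
wrist_force: [-2.7, -8.8, -2.0]
gripper_width: 0.0
```

```bash
python3 - <<'E'
from fit import *
rk()
E
```

```text
t 39.75 rack xyz mm [  0.2 -57.7 194.3] F rack [-0.6 -9.2 -2. ] M [-1.99  0.47  0.08] w 0.0
```

arm_command(targets=[[0.01, 0, 0, 0, 0], [0.01, 0, 0, 0, 0], [0.02, 0, 0, 0, 0], [0.02, 0, 0, 0, 0], [0.03, 0, 0, 0, 0], [0.04, 0, 0, 0, 0], [0.04, 0, 0, 0, 0], [0.04, 0, 0, 0, 0], [0.04, 0, 0, 0, 0], [0.04, 0, 0, 0, 0]])

```text
clock: 41.0
tcp_pos: [0.5088, 0.0872, 0.1942]
eef_rot: [0.784, 0.62, -0.001, 0.001]
wrist_force: [-2.9, -12.4, -2.6]
gripper_width: -0.0002
```

```bash
python3 - <<'E'
from fit import *
rk()
E
```

```text
t 41.0 rack xyz mm [  0.1 -56.6 194.2] F rack [  0.  -12.8  -2.6] M [-2.68  0.61  0.02] w -0.0002
```

Force has begun to rise at −56.6. I'll give it half a millimetre more to confirm.

arm_command(targets=[[0.01, 0, 0, 0, 0], [0.015, 0, 0, 0, 0], [0.015, 0, 0, 0, 0], [0.015, 0, 0, 0, 0], [0.015, 0, 0, 0, 0], [0.015, 0, 0, 0, 0], [0.015, 0, 0, 0, 0], [0.015, 0, 0, 0, 0], [0.015, 0, 0, 0, 0], [0.015, 0, 0, 0, 0]])

```text
clock: 42.25
tcp_pos: [0.5087, 0.0875, 0.1941]
eef_rot: [0.784, 0.62, -0.002, 0.001]
wrist_force: [-3.4, -15.9, -2.5]
gripper_width: 0.0003
```

```bash
python3 - <<'E'
from fit import *
rk()
E
```

```text
t 42.25 rack xyz mm [  0.1 -56.3 194.1] F rack [  0.3 -16.3  -2.5] M [-3.3   0.68 -0.03] w 0.0003
```

The right lever is on its stop (16 N for 0.3 mm). I back off, rise and look for creep.

arm_command(targets=[[-0.3, 0, 0, 0, 0], [-0.6, 0, -0.5, 0, 0], [-0.6, 0, -1.3, 0, 0], [-0.6, 0, -2.2, 0, 0], [-0.6, 0, -3.0, 0, 0], [-0.6, 0, -3.4, 0, 0], [-0.6, 0, -3.4, 0, 0], [-0.6, 0, -3.4, 0, 0], [-0.6, 0, -3.4, 0, 0], [-0.6, 0, -3.4, 0, 0]])

```text
clock: 43.5
tcp_pos: [0.5037, 0.0656, 0.33]
eef_rot: [0.784, 0.621, -0.0, -0.0]
wrist_force: [0.4, 0.4, 0.2]
gripper_width: -0.0001
```

```bash
python3 - <<'E'
from fit import *
import cv2
rk()
q=(.5217,.1423,-.2334)
c=robot.calibration("wrist"); im=robot.capture("wrist"); pickle.dump((c,im),open("w13.pkl","wb"))
cv2.imwrite("pics/w13.png",cv2.convertScaleAbs(cv2.resize(im[:,:,::-1],(800,600),interpolation=cv2.INTER_CUBIC),alpha=1.4))
for th in (1.05,1.1,1.17,1.222):
    ph=np.pi/4-th
    print(th,[ (proj("",W(q,(0,s*(.078+.095*np.sin(ph)),.102+.095*np.cos(ph))),c)*800/512).round(1) for s in (1,-1)])
im=robot.capture("scene")
cs=robot.calibration("scene")
for th in (1.05,1.1,1.17,1.222):
    ph=np.pi/4-th
    print(th,[ ((proj("",W(q,(0,s*(.078+.095*np.sin(ph)),.102+.095*np.cos(ph))),cs)-[215,80])*6).round(1) for s in (1,-1)])
print([((proj("",W(q,(0,s*.078,.102)),cs)-[215,80])*6).round(1) for s in (1,-1)])
cv2.imwrite("pics/s13.png",cv2.convertScaleAbs(cv2.resize(im[80:180,215:315,::-1],None,fx=6,fy=6,interpolation=cv2.INTER_CUBIC),alpha=1.6))
E
```

```text
t 43.5 rack xyz mm [  0.2 -78.8 330. ] F rack [0.3 0.5 0.2] M [0.01 0.01 0.01] w -0.0001
1.05 [array([401.4,  58.9]), array([401.4, 247.4])]
1.1 [array([401.4,  68.5]), array([401.4, 239.8])]
1.17 [array([401.4,  81.5]), array([401.4, 229.4])]
1.222 [array([401.4,  90.8]), array([401.4, 221.8])]
1.05 [array([403.4, 208.6]), array([242.1, 351. ])]
1.1 [array([396.6, 216.7]), array([249.2, 346.8])]
1.17 [array([387.1, 228.3]), array([258.9, 341.6])]
1.222 [array([380.2, 237.3]), array([265.9, 338.4])]
[array([424.8, 314.1]), array([202.9, 516.9])]
```

View pics/w13.png

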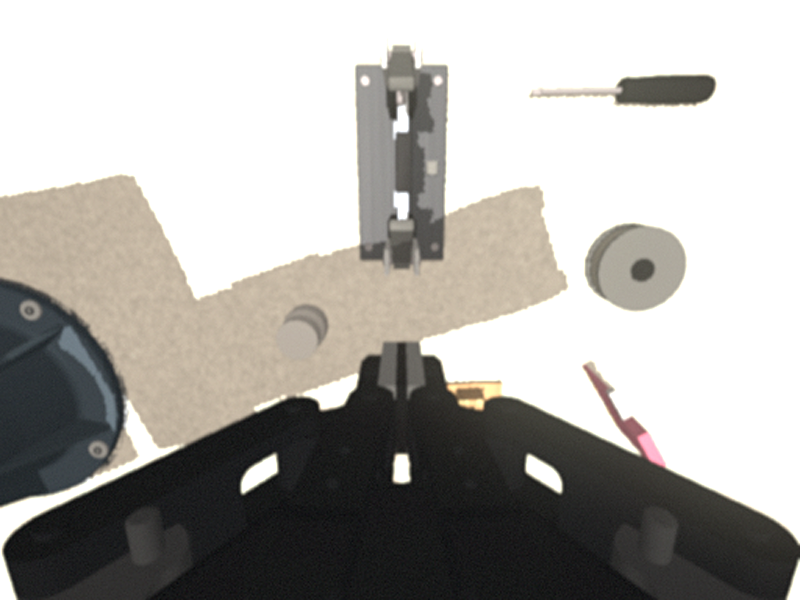

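View pics/s13.png

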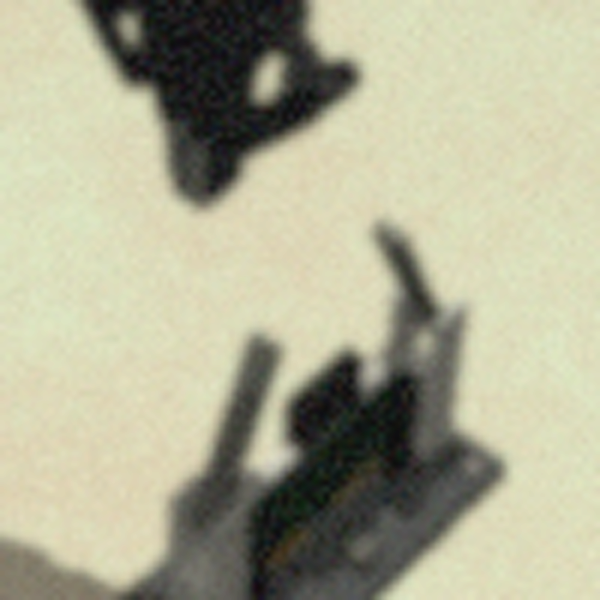

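```bash
python3 - <<'E'
from fit import *
import cv2
c,im=pickle.load(open("w13.pkl","rb"))
v=[cv2.resize(im[a:a+40,225:290,::-1],None,fx=8,fy=8,interpolation=cv2.INTER_CUBIC) for a in (25,128)]
cv2.imwrite("pics/w13a.png",cv2.convertScaleAbs(cv2.vconcat([v[0],v[1][:270]]),alpha=1.7))
q=(.5217,.1423,-.2334)
for th in (1.05,1.1,1.17,1.222):
    ph=np.pi/4-th
    for s,a in ((1,25),(-1,128)):
        print(th,s,[((proj("",W(q,(0,s*(.078+.095*np.sin(ph)+e*np.cos(ph)),.102+.095*np.cos(ph)-e*np.sin(ph))),c)-[225,a])*8+(0 if s>0 else np.array([0,320]))).round(0) for e in (-.004,.004)])
E
```

```text
1.05 1 [array([255., 143.]), array([255.,  59.])]
1.05 -1 [array([255., 530.]), array([255., 595.])]
1.1 1 [array([255., 191.]), array([255., 109.])]
1.1 -1 [array([255., 492.]), array([255., 556.])]
1.17 1 [array([255., 256.]), array([255., 178.])]
1.17 -1 [array([255., 439.]), array([255., 502.])]
1.222 1 [array([255., 302.]), array([255., 227.])]
1.222 -1 [array([255., 401.]), array([255., 463.])]
```

View pics/w13a.png

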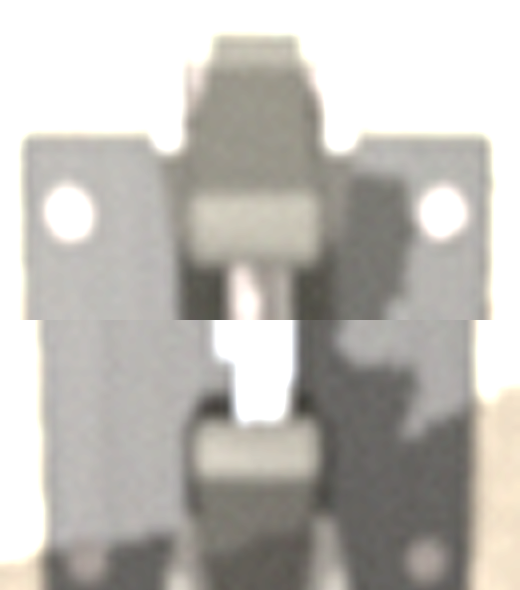

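Against the projected lever geometry, the left end face (rows 190–265) reads about 1.17–1.18 and the right (420–480) about 1.20. The left one has crept a little, so I'll press it home again.

arm_command(targets=[[1.2, 0, 0, 0, 0], [2.4, 0, 0, 0, 0], [3.6, 0, 0.3, 0, 0], [4.6, 0, 1.0, 0, 0], [4.6, 0, 1.8, 0, 0], [4.6, 0, 2.6, 0, 0], [4.6, 0, 3.2, 0, 0], [4.6, 0, 3.37, 0, 0], [4.2, 0, 3.37, 0, 0], [3.8, 0, 3.37, 0, 0]])

```text
clock: 44.85
tcp_pos: [0.5389, 0.2125, 0.1967]
eef_rot: [0.784, 0.621, 0.001, 0.0]
wrist_force: [1.1, 0.4, 0.5]
gripper_width: -0.0002
```

```bash
python3 - <<'E'
from fit import *
rk()
E
```

```text
t 44.85 rack xyz mm [  0.5  72.3 196.7] F rack [0.9 0.7 0.5] M [-0.04  0.01  0.01] w -0.0002
```

arm_command(targets=[[-0.1, 0, 0.03, 0, 0], [-0.2, 0, 0.03, 0, 0], [-0.25, 0, 0.03, 0, 0], [-0.29, 0, 0.03, 0, 0], [-0.32, 0, 0.03, 0, 0], [-0.34, 0, 0.03, 0, 0], [-0.36, 0, 0.03, 0, 0], [-0.38, 0, 0.03, 0, 0], [-0.38, 0, 0.03, 0, 0], [-0.38, 0, 0.03, 0, 0]])

```text
clock: 46.1
tcp_pos: [0.5354, 0.1994, 0.1945]
eef_rot: [0.784, 0.621, 0.0, -0.0]
wrist_force: [1.8, 6.3, -1.3]
gripper_width: -0.0002
```

```bash
python3 - <<'E'
from fit import *
rk()
E
```

```text
t 46.1 rack xyz mm [  0.1  58.8 194.5] F rack [ 0.3  6.5 -1.3] M [ 1.47 -0.32 -0.04] w -0.0002
```

arm_command(targets=[[-0.01, 0, 0, 0, 0], [-0.02, 0, 0, 0, 0], [-0.03, 0, 0, 0, 0], [-0.04, 0, 0, 0, 0], [-0.05, 0, 0, 0, 0], [-0.06, 0, 0, 0, 0], [-0.065, 0, 0, 0, 0], [-0.07, 0, 0, 0, 0], [-0.07, 0, 0, 0, 0], [-0.07, 0, 0, 0, 0]])

```text
clock: 47.35
tcp_pos: [0.5351, 0.1978, 0.1948]
eef_rot: [0.784, 0.621, 0.001, -0.001]
wrist_force: [3.0, 14.9, -3.3]
gripper_width: 0.0003
```

```bash
python3 - <<'E'
from fit import *
rk()
E
```

```text
t 47.35 rack xyz mm [  0.2  57.1 194.8] F rack [-0.5 15.2 -3.3] M [ 3.24 -0.74  0.  ] w 0.0003
```

The left lever is on its stop again (15 N). I back off and return to the viewing pose.

arm_command(targets=[[0.15, 0, 0, 0, 0], [0.4, 0, 0, 0, 0], [0.5, 0, -0.9, 0, 0], [0.4, 0, -1.9, 0, 0], [-0.5, 0, -2.8, 0, 0], [-1.7, 0, -3.35, 0, 0], [-2.9, 0, -3.35, 0, 0], [-3.35, 0, -3.35, 0, 0], [-3.35, 0, -3.35, 0, 0], [-3.35, 0, -3.35, 0, 0]])

```text
clock: 48.6
tcp_pos: [0.5041, 0.0664, 0.3282]
eef_rot: [0.784, 0.621, -0.0, -0.0]
wrist_force: [-0.4, 0.1, -0.9]
gripper_width: -0.0
```

```bash
cat > look.py <<'E'
from fit import *
import cv2,sys
rk()
c=robot.calibration("wrist"); im=robot.capture("wrist")
v=[cv2.resize(im[a:a+40,225:290,::-1],None,fx=8,fy=8,interpolation=cv2.INTER_CUBIC) for a in (25,128)]
cv2.imwrite(sys.argv[1],cv2.convertScaleAbs(cv2.vconcat([v[0],v[1][:270]]),alpha=1.7))
q=(.5217,.1423,-.2334)
for th in (1.1,1.17,1.222):
    ph=np.pi/4-th
    for s,a in ((1,25),(-1,128)):
        print(th,s,[((proj("",W(q,(0,s*(.078+.095*np.sin(ph)+e*np.cos(ph)),.102+.095*np.cos(ph)-e*np.sin(ph))),c)-[225,a])*8+(0 if s>0 else np.array([0,320]))).round(0) for e in (-.004,.004)])
E
python3 look.py pics/w14a.png
```

```text
t 48.6 rack xyz mm [  0.4 -77.9 328.2] F rack [-0.4 -0.  -0.9] M [ 0.02 -0.02 -0.04] w -0.0
1.1 1 [array([254., 197.]), array([254., 114.])]
1.1 -1 [array([253., 501.]), array([253., 566.])]
1.17 1 [array([254., 262.]), array([254., 183.])]
1.17 -1 [array([253., 448.]), array([253., 512.])]
1.222 1 [array([254., 308.]), array([254., 232.])]
1.222 -1 [array([253., 410.]), array([253., 472.])]
```

View pics/w14a.png

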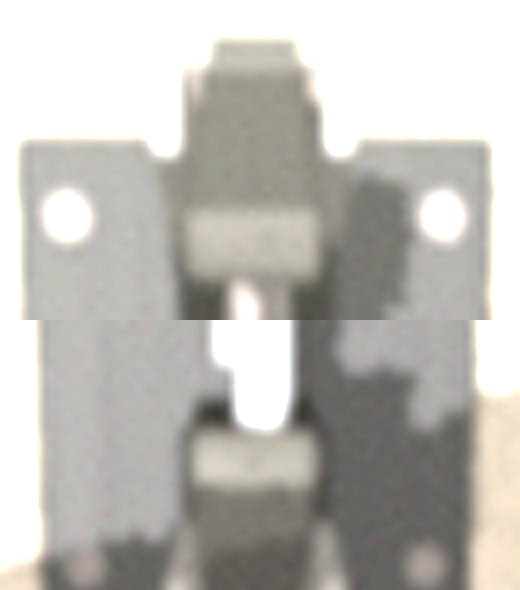

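arm_command(targets=[[0, 0, 0, 0, 0], [0, 0, 0, 0, 0], [0, 0, 0, 0, 0], [0, 0, 0, 0, 0], [0, 0, 0, 0, 0], [0, 0, 0, 0, 0], [0, 0, 0, 0, 0], [0, 0, 0, 0, 0], [0, 0, 0, 0, 0], [0, 0, 0, 0, 0]])

```text
clock: 49.9
tcp_pos: [0.5038, 0.0656, 0.3285]
eef_rot: [0.784, 0.621, -0.0, -0.0]
wrist_force: [0.2, 0.5, -0.2]
gripper_width: 0.0002
```

```bash
python3 look.py pics/w15a.png; python3 - <<'E'
from fit import *
import cv2
q=(.5217,.1423,-.2334)
c=robot.calibration("wrist"); im=robot.capture("wrist"); pickle.dump((c,im),open("w15.pkl","wb"))
cv2.imwrite("pics/w15.png",cv2.convertScaleAbs(cv2.resize(im[20:180,200:312,::-1],None,fx=5,fy=5,interpolation=cv2.INTER_CUBIC),alpha=1.7))
for l in loc: print(l,((proj("",W(q,l),c)-[200,20])*5).round(0))
for s in (1,-1):
  for yy,z in ((.067,.114),(.089,.114)): print("bracket",s,yy,((proj("",W(q,(0,s*yy,z)),c)-[200,20])*5).round(0))
  for z in (.098,.104): print("rail end",s,z,((proj("",W(q,(0,s*.056,z)),c)-[200,20])*5).round(0))
  print("handle end",[((proj("",W(q,(0,s*.022,z)),c)-[200,20])*5).round(0) for z in (.127,.133)])
E
```

```text
t 49.9 rack xyz mm [  0.4 -78.8 328.5] F rack [ 0.1  0.5 -0.2] M [ 0.02 -0.    0.  ] w 0.0002
1.1 1 [array([253., 189.]), array([253., 106.])]
1.1 -1 [array([253., 494.]), array([253., 559.])]
1.17 1 [array([253., 254.]), array([253., 175.])]
1.17 -1 [array([253., 441.]), array([253., 505.])]
1.222 1 [array([253., 300.]), array([253., 224.])]
1.222 -1 [array([253., 402.]), array([253., 465.])]
(-0.045, 0.095, 0.012) [131. 104.]
(0.045, 0.095, 0.012) [434. 104.]
(0.045, -0.095, 0.012) [418. 734.]
(-0.045, -0.095, 0.012) [148. 735.]
bracket 1 0.067 [283. 118.]
bracket 1 0.089 [283.  10.]
rail end 1 0.098 [283. 186.]
rail end 1 0.104 [283. 180.]
handle end [array([283., 321.]), array([283., 318.])]
bracket -1 0.067 [283. 699.]
bracket -1 0.089 [283. 784.]
rail end -1 0.098 [283. 649.]
rail end -1 0.104 [283. 651.]
handle end [array([283., 519.]), array([283., 520.])]
```

View pics/w15a.png

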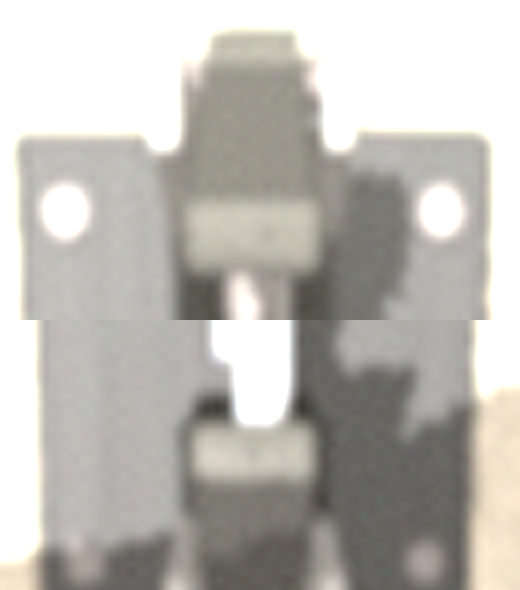

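View pics/w15.png

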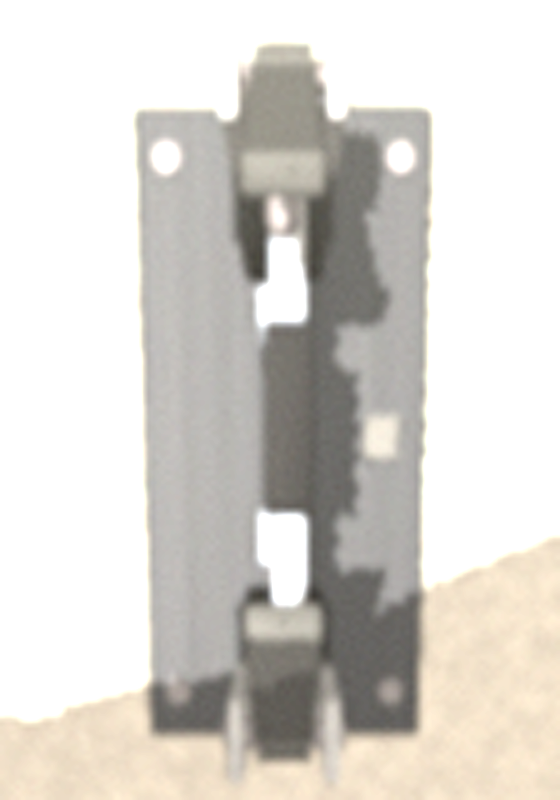

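```bash
cat > est.py <<'E'
from fit import *
c,im=pickle.load(open("w15.pkl","rb"))
N=lambda p:np.array([(p[0]+.5)/5-.5+200,(p[1]+.5)/5-.5+20])
M8=lambda r,a,off:(r-off+.5)/8-.5+a
base=[N((137,112)),N((430,112)),N((417,732)),N((153,733))]
# end faces of levers rows (8x crop w15a)
fl=[M8(270,25,0),M8(198,25,0)]; fr=[M8(422,128,320),M8(483,128,320)]
V=c['view']
def P(p,x):
    R=Ro.from_rotvec(x[:3]).as_matrix()@V[:3,:3]; cam=-V[:3,:3].T@V[:3,3]+x[3:6]
    k=R@(p-cam); return np.array([c['fx']*k[0]/k[2]+c['cx'],c['fy']*k[1]/k[2]+c['cy']])
q0=(.5217,.1423,-.2334)
def face(s,th,e):
    ph=np.pi/4-th; return W(q0,(0,s*(.078+.095*np.sin(ph)+e*np.cos(ph)),.102+.095*np.cos(ph)-e*np.sin(ph)))
def res(x,full=False):
    r=[]
    for l,o in zip(loc,base): r+=list((P(W(q0,l),x)-o)/.4)
    a=np.linspace(0,2*np.pi,60)
    rows=[P(W(q0,(.012,-.078+.011*np.cos(t),.102+.012*np.sin(t))),x)[1] for t in a]
    brow=max(rows)
    rl=[(P(face(1,x[6],e),x)[1]-o)/.5 for e,o in zip((-.004,.004),fl)]
    rr=[(P(face(-1,x[7],e),x)[1]-o)/.5 for e,o in zip((-.004,.004),fr)]
    h=[(P(W(q0,(0,.022*s,.127)),x)[1]-N((0,v))[1])/1.0 for s,v in ((1,326),(-1,512))]
    if full: print("bracket row5",(brow-20)*5,"left top row5",(min(P(W(q0,(.012,.078+.011*np.cos(t),.102+.012*np.sin(t))),x)[1] for t in a)-20)*5)
    return np.array(r+rl+rr+h+list(x[:3]/.006)+list(x[3:6]/.003))
for sc in (1,):
    s=least_squares(res,[0]*6+[1.2,1.2]); print(s.x, s.fun.round(1)); res(s.x,True)
    J=s.jac; print("sd",np.sqrt(np.diag(np.linalg.inv(J.T@J)))[6:])
E
python3 est.py
```

```text
[-0.0027  0.     -0.0015 -0.0003 -0.0014  0.0067  1.1796  1.1867] [-1.1  0.   1.3 -0.3  0.4  0.1 -0.5 -0.1  0.6 -0.5 -0.1  0.1 -0.3  1.3
 -0.5  0.  -0.3 -0.1 -0.5  2.2]
bracket row5 768.1328961492368 left top row5 32.54950465299984
sd [0.008  0.0087]
```

The picture is stable, but a pose-corrected fit gives left 1.18 and right 1.19 (±0.01), a thin margin over 1.17. There's time, so I press each home once more.

arm_command(targets=[[0, 0, 0.8, 0, 0], [0, 0, 1.8, 0, 0], [0, 0, 2.7, 0, 0], [0, 0, 3.3, 0, 0], [0, 0, 3.35, 0, 0], [0.15, 0, 3.35, 0, 0], [0.3, 0, 3.35, 0, 0], [0.4, 0, 3.35, 0, 0], [0.46, 0, 3.35, 0, 0], [0.5, 0, 3.35, 0, 0]])

```text
clock: 51.25
tcp_pos: [0.5085, 0.0852, 0.1946]
eef_rot: [0.784, 0.621, -0.0, 0.0]
wrist_force: [-0.2, -3.1, 1.2]
gripper_width: -0.0001
```

```bash
python3 - <<'E'
from fit import *
rk()
E
```

```text
t 51.25 rack xyz mm [  0.4 -58.7 194.6] F rack [ 0.5 -3.1  1.2] M [-0.61  0.09  0.02] w -0.0001
```

arm_command(targets=[[0.02, 0, 0, 0, 0], [0.03, 0, 0, 0, 0], [0.04, 0, 0, 0, 0], [0.05, 0, 0, 0, 0], [0.06, 0, 0, 0, 0], [0.07, 0, 0, 0, 0], [0.08, 0, 0, 0, 0], [0.08, 0, 0, 0, 0], [0.08, 0, 0, 0, 0], [0.08, 0, 0, 0, 0]])

```text
clock: 52.5
tcp_pos: [0.5088, 0.087, 0.1942]
eef_rot: [0.784, 0.62, -0.001, 0.001]
wrist_force: [-1.0, -11.2, -1.3]
gripper_width: -0.0
```

```bash
python3 - <<'E'
from fit import *
rk()
np.save("pr.npy",robot.capture("scene"))
E
```

```text
t 52.5 rack xyz mm [  0.2 -56.7 194.2] F rack [  1.7 -11.2  -1.3] M [-2.29  0.26 -0.06] w -0.0
```

arm_command(targets=[[0.015, 0, 0, 0, 0], [0.03, 0, 0, 0, 0], [0.03, 0, 0, 0, 0], [-0.2, 0, 0, 0, 0], [-0.4, 0, -0.6, 0, 0], [-0.3, 0, -1.6, 0, 0], [0.8, 0, -1.8, 0, 0], [2.0, 0, -1.8, 0, 0], [3.2, 0, -1.8, 0, 0], [3.7, 0, -1.5, 0, 0]])

```text
clock: 53.8
tcp_pos: [0.5437, 0.2346, 0.2546]
eef_rot: [0.784, 0.621, 0.001, -0.0]
wrist_force: [0.2, 0.0, 0.8]
gripper_width: -0.0003
```

```bash
python3 - <<'E'
from fit import *
rk()
np.save("pr2.npy",robot.capture("scene"))
E
```

```text
t 53.8 rack xyz mm [  0.   94.9 254.6] F rack [0.1 0.  0.8] M [-0.04 -0.01  0.  ] w -0.0003
```

arm_command(targets=[[0, 0, 0.7, 0, 0], [0, 0, 1.4, 0, 0], [-0.2, 0, 1.5, 0, 0], [-0.45, 0, 1.5, 0, 0], [-0.65, 0, 1.5, 0, 0], [-0.75, 0, 1.5, 0, 0], [-0.8, 0, 1.5, 0, 0], [-0.83, 0, 1.5, 0, 0], [-0.86, 0, 1.5, 0, 0], [-0.86, 0, 1.5, 0, 0]])

```text
clock: 55.1
tcp_pos: [0.5355, 0.1993, 0.1946]
eef_rot: [0.784, 0.621, 0.0, -0.0]
wrist_force: [2.1, 4.8, 0.1]
gripper_width: -0.0002
```

```bash
python3 - <<'E'
from fit import *
rk()
E
```

```text
t 55.1 rack xyz mm [  0.2  58.6 194.6] F rack [1.  5.1 0.1] M [ 0.87 -0.36 -0.02] w -0.0002
```

arm_command(targets=[[-0.015, 0, 0, 0, 0], [-0.03, 0, 0, 0, 0], [-0.04, 0, 0, 0, 0], [-0.05, 0, 0, 0, 0], [-0.06, 0, 0, 0, 0], [-0.07, 0, 0, 0, 0], [-0.08, 0, 0, 0, 0], [-0.08, 0, 0, 0, 0], [-0.08, 0, 0, 0, 0], [-0.08, 0, 0, 0, 0]])

```text
clock: 56.35
tcp_pos: [0.5351, 0.1977, 0.1947]
eef_rot: [0.784, 0.621, 0.002, -0.001]
wrist_force: [4.1, 17.1, -3.9]
gripper_width: 0.0001
```

```bash
python3 - <<'E'
from fit import *
rk()
np.save("pl.npy",robot.capture("scene"))
E
```

```text
t 56.35 rack xyz mm [  0.2  57.  194.7] F rack [ 0.1 17.5 -3.9] M [ 3.57 -0.85 -0.01] w 0.0001
```

On the stop again (17.5 N). Contact had resumed within about 2 mm (~0.02–0.03 rad) of the stops. Last retreat and look.

arm_command(targets=[[0.05, 0, 0, 0, 0], [0.2, 0, 0, 0, 0], [0.5, 0, -0.7, 0, 0], [0.4, 0, -1.8, 0, 0], [-0.5, 0, -2.8, 0, 0], [-1.7, 0, -3.35, 0, 0], [-2.9, 0, -3.35, 0, 0], [-3.35, 0, -3.35, 0, 0], [-3.35, 0, -3.35, 0, 0], [-3.35, 0, -3.35, 0, 0]])

```text
clock: 57.65
tcp_pos: [0.5039, 0.066, 0.3282]
eef_rot: [0.784, 0.621, -0.0, -0.0]
wrist_force: [0.2, 0.5, 0.9]
gripper_width: 0.0002
```

```bash
python3 look.py pics/w16a.png; python3 - <<'E'
from bench import robot
import cv2
im=robot.capture("scene")
cv2.imwrite("pics/s16.png",cv2.convertScaleAbs(cv2.resize(im[:,:,::-1],(800,600),interpolation=cv2.INTER_CUBIC),alpha=1.4))
E
```

```text
t 57.65 rack xyz mm [  0.4 -78.4 328.2] F rack [0.1 0.5 0.9] M [ 0.05 -0.04  0.01] w 0.0002
1.1 1 [array([254., 192.]), array([254., 109.])]
1.1 -1 [array([254., 497.]), array([254., 562.])]
1.17 1 [array([254., 257.]), array([254., 178.])]
1.17 -1 [array([254., 444.]), array([254., 508.])]
1.222 1 [array([254., 304.]), array([254., 228.])]
1.222 -1 [array([254., 406.]), array([254., 468.])]
```

View pics/w16a.png

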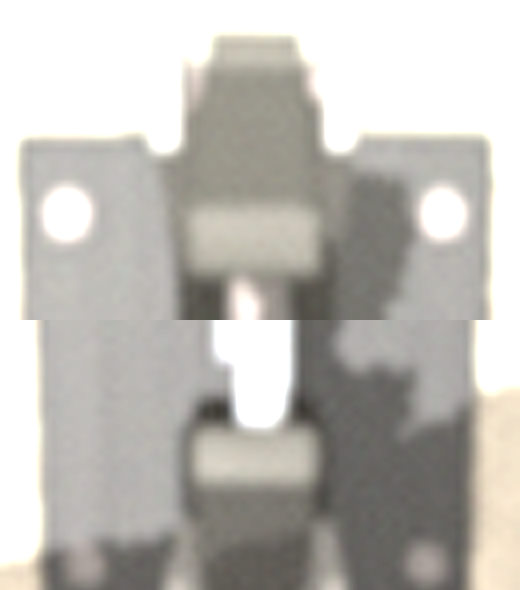

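View pics/s16.png

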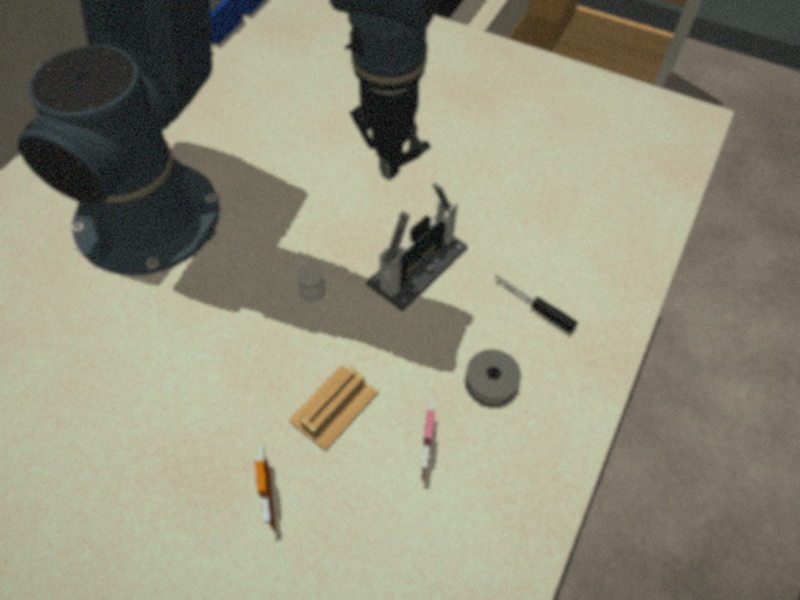

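The stand is empty, both levers lean inward over the seated board, and the bystanders and look-alikes are at their first pixels. The lever faces (left 203–277, right 428–487) are where they were after the previous press, and the robot is clear. I hand in.

```bash
python3 -c "
from bench import robot
print(robot.close_job())"
```

```text
the job is handed in; nothing more can be done
None
```

I lifted the driver board from its stand and lowered it down the guides until it touched the connectors. The net push there was about 7 N, under the 20 N at which they yield. I let it go, then swung the left lever and then the right inward to their stops. The job was handed in at about 58 s with the gripper clear.

- **Levers:** At each stop the force rose sharply with almost no movement, reading 11 to 17.5 N at the end of each move (limit 25 N). Both crept back a little on release, so I pressed the left one home twice more and the right one once more.
- **Lever angles at the end:** Plain projection of the last picture gives about 1.195 for both. A corrected fit on an earlier picture, before the last presses, gave only 1.18 (left) and 1.19 (right), ±0.01. In the last picture the levers looked the same as then. Where the finger met the levers again suggests about 1.19 to 1.20. All are above the 1.17 needed, but the margin is small and the methods differ by about 0.015.
- **Board seating:** I did not measure the board's final height. That it is fully home is inferred from both levers having reached their stops.
- **Surroundings:** In the last picture the spool, jar, screwdriver and both look-alikes are where they were at the start.

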